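# Put the knobbed check weight under the inspection microscope

### The job

The knobbed check weight has to be inspected: it is in one of the two closed aluminium canisters, the other holds only a flat disc weight, so lift lids until you find it, setting each lid you take off down on the worktop beside the canister. Stand the knobbed weight upright in the round nest of the slide's carriage at the loading station, then move the carriage by its handle one station along the rail, so that it clicks into the detent under the microscope and stays there. Do not drop or topple the weight, do not bump the microscope, leave the disc in its canister and leave the small weight and the tweezers on the bench where they lie.

Things in the scene. Friction and masses are not known exactly. Their poses are not given: they have to be found in the camera images.
- slide: Inspection slide, fixed: aluminium base 352 mm long (local y) x 100 mm wide x 12 mm thick, end blocks 40 mm high, two steel guide rods along y. Origin on the worktop at mid-rail, on the microscope's axis; local y runs along the rail from the loading end to the far end, local x away from the robot to the column. Stations at local y -100 mm (loading), 0 (microscope), +100 mm (unloading).
- carriage (a joint): Travel of the carriage along the slide's local +y, m: 0 at the loading station (start), 0.100 microscope, 0.200 unloading; range -0.015 to 0.215. A spring ball clicks in at each station: within 3 mm it draws the carriage to the centre; about 7 to 9 N pulls it out. Between stations it slides against 1 to 2 N and stays where left.
- nest (a point): Centre of the floor of the round nest on the carriage, 48 mm above the worktop; moves with it. The nest is a black ring round this point, open above: 35 mm inner, 43 mm outer diameter, 6 mm high. The carriage is an aluminium plate, 84 mm (x) x 78 mm (y), its top level with this point. Axes as the slide's.
- handle (a point): Top (95 mm above the worktop) of the carriage's handle, an upright steel post 15 mm in diameter, 18 mm over its cap (top 9 mm). It stands 105 mm from the nest's centre towards local -x (the robot's side), on a flat arm whose top is 48 mm above the worktop; its foot is 22 mm wide and 3 mm high. Moves with the carriage; axes as the slide's.
- station_scope (a point): Fixed point of the slide on the microscope's axis, 48 mm above the worktop: the nest's centre comes here at the microscope station.
- microscope: Microscope over mid-rail: vertical black tube 41 mm in diameter with a white ring light (56 mm) below, lowest point 130 mm, top 224 mm above the worktop, on a steel column 105 mm behind (local +x; top 230 mm) with a focus wheel 42 mm to either side. Origin on the tube's axis, 12 mm above the worktop; axes as the slide's. No room for a gripper over the nest at this station. Do not bump it.
- canister_a: Aluminium round canister, 53 mm in diameter, 31 mm high without lid (body to 26 mm, then a ring of 43 mm that centres the lid), with a well of 30 mm diameter whose floor is 10 mm above the worktop. Looks exactly like the other; either may be on the left. Origin at the centre of its underside, z up. Holds the knobbed weight. Loose, 450 g.
- canister_b: The other aluminium canister, same size and origin; it holds the flat disc weight. Which canister stands on the left varies.
- canister_a_lid: Lift-off lid of the knobbed weight's canister: aluminium hollow cap 53 mm in diameter, 37 mm tall, with a knob on top, 15 mm in diameter (18 mm near its top), from 37 to 59.5 mm. Origin at the centre of its open underside, z up; closed, that is 26 mm above the worktop. Lifts straight up; must rise 40 mm to clear the weight. 50 g.
- canister_b_lid: The same lid on the other canister.
- knob_weight: Bright metal check weight, 23 mm in diameter, 48 mm tall, with a knob of 16 mm diameter on top (from 36 to 48 mm). Origin at the centre of its underside, z up. Stands in its canister's well, rising 27 mm above the canister's ring. About 100 g.
- disc_weight: Flat steel disc weight, 25 mm in diameter, 13 mm high, lying in the well of the other canister. Origin at the centre of its underside.
- beaker: Glass beaker, 53 mm in diameter, 69 mm tall, bystander. Origin under its centre.
- small_weight: Small metal weight, 19 mm in diameter, 40 mm tall, standing on the bench as a bystander; not the one wanted. Origin under its centre.
- tweezers: Steel tweezers, 126 mm long (local y), 8 mm high, bystander.
- timer: White timer, 65 x 65 x 18 mm, lying flat, bystander.
- tape_roll: Roll of tape, 86 mm in diameter, 20 mm high, bystander.

How it is judged:
By the outcome, as a careful person would: the job done as asked, in the order asked, and still so for the second after the job is handed in, with the robot touching nothing.
It also fails if it takes over 67 s, if anything falls off the work surface, if the arm or the gripper's body presses on something with over 40 N, if the wrist force passes 120 N, or if a joint passes its speed limit or range.

### The arm

A 6-joint arm with a two-finger parallel gripper is mounted at the origin on a cart in front of the work surface, level with it; the furniture and walls round the work are solid. World frame = base frame: x ahead of the robot, y to its left, z up, the work surface at z = 0. Lengths are in m, angles in rad, forces in N, time in s.
With the tool pointing down it reaches from about 0.275 to 1 m from the base axis. Payload 8.4 kg.
Tool frame: the origin (TCP) lies on the centre line of the jaws, within the pads' length; the fingertips stand robot.tips_ahead ahead of it and the grasp point (between the pads) lies 2 mm behind it (robot.tips_ahead is the distance from the TCP to the fingertips, in m); z points along the fingers, y is the direction in which the jaws open and shut (so a half turn about z gives the same grasp; the last joint's range is limited). The gripper opens to 85 mm and grips with 20 to 120 N. Pads are 22 mm wide; open, the fingers measure 114 mm over their backs; the gripper's body (76 mm by 85 mm) begins 54 mm behind the grasp point. The pads swing forward as they close: fully open they stand 13 mm farther back than shut.
Start: joints at [1.28, 0.353, 1.633, -0, 1.155, -0.002], TCP at [0.178, 0.599, 0.225] pointing down, gripper open.
Joint ranges: [-2.63, 2.63], [-0.92, 2.1], [0.06, 2.66], [-1.3, 4.44], [0, 2.69], [-3.02, 3.02]. Speed limits (rad/s): [2.22, 2.22, 2.79, 3.14, 3.14, 3.14].

### API

Orientations are given as a unit quaternion [w, x, y, z].
In Python, from station import robot gives the robot as it stands.
- The arm moves only by the tool servo_tool, never from a script. Its argument "plan" is a list of rows, each a list of 4 numbers: the shift along the tool's x, y, z in m, then the turn about the tool's z in rad. In form: [[x, y, z, roll], ...]. A call has exactly 10 rows; each row is the pose to reach, as a shift and turn from the pose measured when the call began, along the tool's axes at that moment; what a row does not reach only later rows make up. A row lasts 1/10 s, in which the tool goes at most 50 mm and 8.59 degrees, less where a joint would pass 70% of its speed; a pose out of reach is approached as far as the arm can. A call with a gripper value outside its range is refused whole. "claw" is the gripper command: -1 is fully open, 1 is shut, values between are in proportion, set as the call begins (left out, the last holds). The fingers move at their own pace and stop on an object; "force" is the grip in N (left out, the last holds). Time passes only in rows, so rows that repeat a pose let the fingers close, or fill a call up. It gives the time, the measured TCP pose, the force and the opening at its end, in the units of the state.
- robot.observe(): the state, without advancing time (a new reading comes with each control period).
- robot.capture(name): name is "scene" or "side" or "wrist"; returns the picture (480x640x3 uint8, red, green, blue); there is no depth.
- robot.get_calibration(name): a dict with "camera_matrix" (3x3 intrinsics, pixels), "R" (3x3) and "t" (3): a world point X has camera coordinates R X + t. Camera axes: x right, y down, z forward; pixel columns grow to the right and rows downward; lengths in m; the calibration is good to about 2 mm. A picture is of the moment at which its call begins: read the wrist's pose just before it. get_calibration takes no time and is no camera call; for the wrist camera it gives the pose at the moment of the call.
- robot.job_done(): hands the job in, once; it reports no verdict.
Trained networks look in the newest picture that a camera, given by its name, has taken for a name from the list of things; names that differ only in an ending like _2 or _b are one class to them, and where a whole thing is asked for, a point or a joint stands for the part that bears it (a point fixed in the world has none). Each returns a list of dicts, best first, with "confidence" (0 to 1); they miss things now and then, are a little off and sometimes report something else, mostly with a low value. They report only what shows in the picture. A call takes as long as a camera call.
- robot.spot_in(camera, target): "location" ([column, row] as shares, 0 to 1, of the picture: columns of its width, rows of its height, amid what is visible of it).
The state is a dict: "time_s": time; "joints": joint angles; "dq": joint speeds; "tau": joint torques, N m; "tcp_pos": TCP position; "tcp_rot": TCP orientation; "wrist_force": force on the tool from outside, world axes, zero at the start; "ft_torque": the same for the moment, N m; "grip_width": opening from 0.0 (shut) to 1.0 (fully open).
Only numpy, scipy, OpenCV 4.12 (cv2) and the standard library are available. Lean on these libraries where they do the work, as an engineer would, in place of code of your own. Each camera call takes 0.05 s, during which the arm holds its last target.

## Working session

There is one attempt and no reset: what is moved stays moved. The work goes in short steps, Python scripts to look and compute and a tool call to move; the robot and the scene stay as the last step left them, time stands still between calls to the robot, and variables do not carry over. Pictures are saved under pics/ and viewed, and the job is handed in when it is done.

Besides the shell and the picture viewer there is one more tool, called after "Emit:" as name(argument=value, ...), one argument or row to a line, values as JSON. servo_tool: Moves the arm, as the interface text tells. Its arguments: {"type":"object","properties":{"plan":{"type":"array","items":{"type":"array","items":{"type":"number"}}},"claw":{"type":"number"},"force":{"type":"number"}},"required":["plan"]}

```bash
ls; mkdir -p pics
python3 - <<'E'
from station import robot
import cv2, numpy as np
s=robot.observe(); print(s); print(robot.tips_ahead)
for n in ["scene","side","wrist"]:
    c=robot.get_calibration(n); print(n,c)
    im=robot.capture(n); cv2.imwrite(f"pics/{n}0.png",im[:,:,::-1])
E
```

```text
pics
{'time_s': 0.0, 'joints': array([ 1.27956086e+00,  3.53646135e-01,  1.63415140e+00, -2.37503264e-05,
        1.15520581e+00, -2.36053695e-03]), 'dq': array([ 8.96668892e-04,  1.41445772e-04, -5.92708933e-04,  4.97912826e-04,
        9.30951043e-05, -2.78733894e-04]), 'tau': array([ 1.22195805e-03, -6.05260348e+01, -3.42077565e+01, -5.79696393e-05,
        9.27429297e-03,  7.52773758e-05]), 'tcp_pos': array([0.17788722, 0.59863221, 0.22465556]), 'tcp_rot': array([-9.24278356e-05,  1.43930986e-01,  9.89587476e-01, -6.99348755e-04]), 'wrist_force': array([-1.40444818, -0.34976042, -0.79725793]), 'ft_torque': array([-0.0852655 , -0.0276002 , -0.00276015]), 'grip_width': 1.0000853170288488}
0.017
scene {'camera_matrix': array([[484.64034587,   0.        , 321.65204126],
       [  0.        , 484.64034587, 238.90575407],
       [  0.        ,   0.        ,   1.        ]]), 'R': array([[-0.63545583, -0.7720661 ,  0.01047971],
       [-0.35183817,  0.27744876, -0.89399781],
       [ 0.68731782, -0.57178328, -0.44794876]]), 't': array([0.26171719, 0.31630998, 1.08418372])}
side {'camera_matrix': array([[447.49576405,   0.        , 323.45756115],
       [  0.        , 447.49576405, 234.60712384],
       [  0.        ,   0.        ,   1.        ]]), 'R': array([[-0.95792139, -0.28664525,  0.01487009],
       [-0.15817453,  0.48394417, -0.86068511],
       [ 0.239515  , -0.82682074, -0.50892045]]), 't': array([0.50042054, 0.22325535, 1.02982516])}
wrist {'camera_matrix': array([[428.45461543,   0.        , 324.37922463],
       [  0.        , 428.45461543, 236.60378525],
       [  0.        ,   0.        ,   1.        ]]), 'R': array([[ 2.84736485e-01,  9.58605816e-01, -1.51140694e-04],
       [ 9.06154150e-01, -2.69105223e-01,  3.26292866e-01],
       [ 3.12745567e-01, -9.30444408e-02, -9.45268714e-01]]), 't': array([-0.62295311, -0.04256664,  0.3799601 ])}
```

View pics/scene0.png

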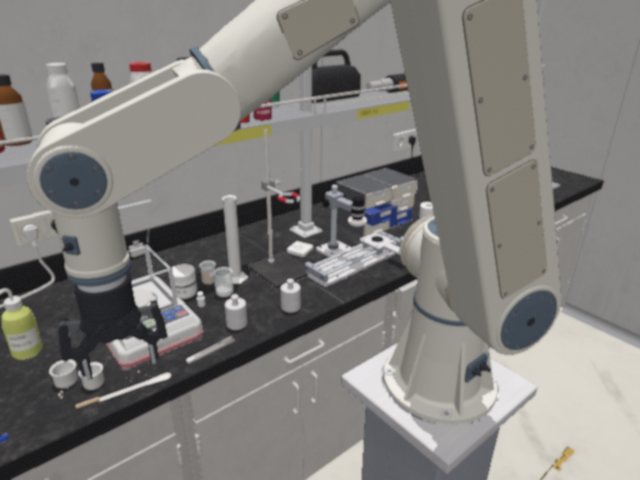

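View pics/side0.png

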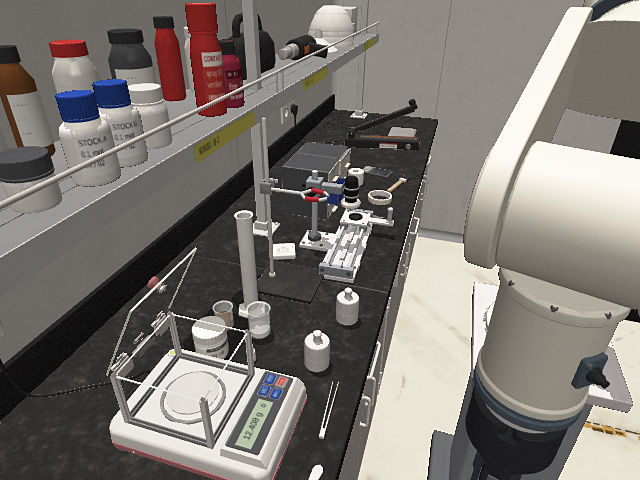

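View pics/wrist0.png

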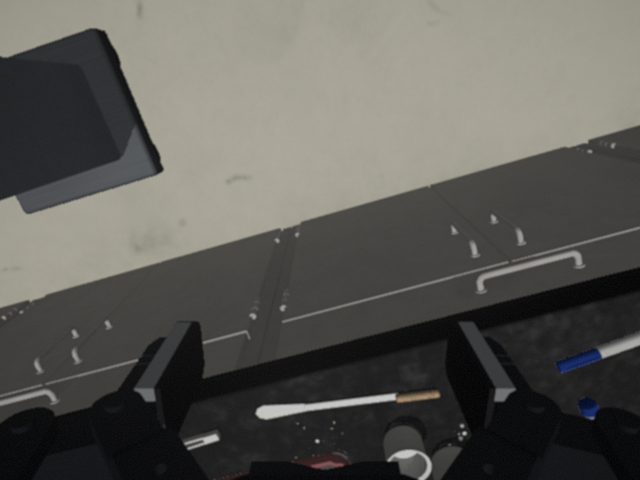

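```bash
cat > h.py <<'E'
from station import robot
import cv2, numpy as np
def ray(cal,u,v):
    K,R,t=cal["camera_matrix"],cal["R"],cal["t"]
    d=R.T@np.linalg.solve(K,[u,v,1.]); return -R.T@t,d
def at_z(cal,u,v,z):
    c,d=ray(cal,u,v); return c+d*(z-c[2])/d[2]
def proj(cal,X):
    K,R,t=cal["camera_matrix"],cal["R"],cal["t"]
    p=K@(R@np.asarray(X,float)+t); return p[:2]/p[2]
def tri(obs):
    A=np.zeros((3,3));b=np.zeros(3)
    for cal,u,v in obs:
        c,d=ray(cal,u,v); d=d/np.linalg.norm(d); P=np.eye(3)-np.outer(d,d); A+=P;b+=P@c
    X=np.linalg.solve(A,b)
    return X,[np.round(proj(c,X)-[u,v],1) for c,u,v in obs]
E
python3 - <<'E'
from h import *
a=cv2.imread("pics/side0.png")[150:380,250:430]; cv2.imwrite("pics/side0z.png",cv2.resize(a,None,fx=3.2,fy=2.6*1,interpolation=2) if 0 else cv2.resize(a,None,fx=2.6,fy=2.6,interpolation=2))
a=cv2.imread("pics/scene0.png")[170:400,160:440]; cv2.imwrite("pics/scene0z.png",cv2.resize(a,None,fx=2.6,fy=2.6,interpolation=2))
for n in ["side","scene"]:
    robot.capture(n)
    for t in ["canister_a","canister_a_lid","nest","handle","microscope","slide","small_weight","tweezers"]:
        print(n,t,[(np.round(np.array(r["location"])*[640,480]).tolist(),round(r["confidence"],2)) for r in robot.spot_in(n,t)][:4])
print(robot.observe()["time_s"])
E
```

```text
side canister_a [([317.0, 367.0], 0.57), ([346.0, 319.0], 0.57)]
side canister_a_lid [([364.0, 221.0], 0.71)]
side nest [([361.0, 221.0], 0.68), ([256.0, 321.0], 0.19)]
side handle [([363.0, 220.0], 0.96)]
side microscope [([326.0, 190.0], 0.77), ([281.0, 249.0], 0.49)]
side slide [([345.0, 236.0], 0.55)]
side small_weight [([345.0, 234.0], 0.68)]
side tweezers [([325.0, 428.0], 0.44)]
scene canister_a [([289.0, 303.0], 0.61), ([234.0, 326.0], 0.59), ([378.0, 242.0], 0.59)]
scene canister_a_lid [([234.0, 310.0], 0.72)]
scene nest [([381.0, 245.0], 0.6)]
scene handle [([377.0, 244.0], 0.67)]
scene microscope [([340.0, 205.0], 0.95), ([222.0, 280.0], 0.65)]
scene slide [([346.0, 249.0], 0.78)]
scene small_weight []
scene tweezers [([213.0, 348.0], 0.76), ([220.0, 281.0], 0.47)]
1.05
```

View pics/side0z.png

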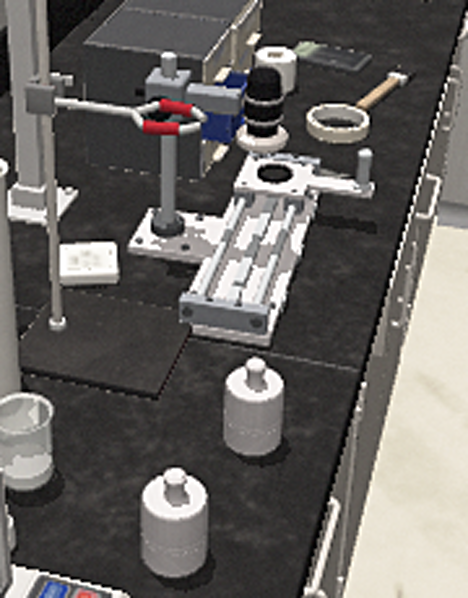

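View pics/scene0z.png

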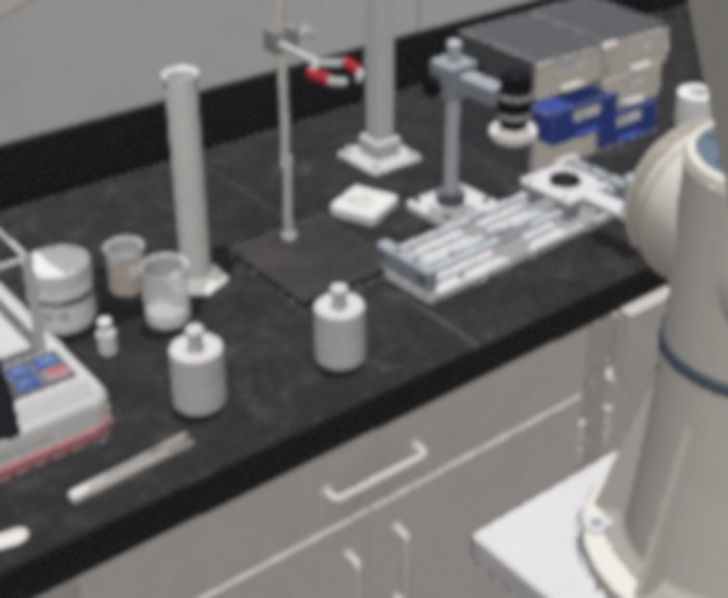

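Run:
```python
from h import *
S=robot.get_calibration("side");C=robot.get_calibration("scene")
print("cams",-S["R"].T@S["t"],-C["R"].T@C["t"])
print("lid right",tri([(S,348.8,290.4),(C,290,280.8)]),at_z(S,348.8,290.4,.0855))
print("lid left",tri([(S,317.3,332.3),(C,235,296.9)]),at_z(S,317.3,332.3,.0855))
print("nest",tri([(S,355.4,216.2),(C,377.3,239.2)]),at_z(S,355.4,216.2,.052))
print("handle",at_z(S,390.4,209.2,.095))
W=robot.get_calibration("wrist"); print("wcam",-W["R"].T@W["t"], "tcp",robot.observe()["tcp_pos"])
for nm,u,v,z in [("tube",351.2,205,.13),("rear left block",320.5,265,.04),("rear right block",352,273,.04),("right base corner",352.5,282,.0)]:
    print(nm,at_z(S,u,v,z))
```

```text
cams [0.26801828 0.88688085 0.70881033] [-0.46757916  0.73422128  0.76569646]
lid right (array([0.4364335 , 0.09084102, 0.08410152]), [array([-0. , -0.4]), array([-0.1,  0.3])]) [0.4356952 0.0940861 0.0855   ]
lid left (array([0.46406412, 0.242375  , 0.08223608]), [array([-0. ,  0.1]), array([ 0. , -0.1])]) [0.46311195 0.24550206 0.0855    ]
nest (array([ 0.51588511, -0.32312943,  0.04949652]), [array([0., 0.]), array([ 0., -0.])]) [ 0.5149804  -0.31868778  0.052     ]
handle [ 0.40905521 -0.31596172  0.095     ]
wcam [0.09719083 0.62130573 0.37361346] tcp [0.17800721 0.59911384 0.22541375]
tube [ 0.51259586 -0.23801937  0.13      ]
rear left block [ 0.54510465 -0.04661755  0.04      ]
rear right block [ 0.45751258 -0.0368589   0.04      ]
right base corner [ 0.45801885 -0.05271058  0.        ]
```

Emit:
servo_tool(
  plan=[
    [-0.039,-0.041,0.002,-0.03],
    [-0.078,-0.083,0.005,-0.06],
    [-0.118,-0.124,0.008,-0.09],
    [-0.157,-0.165,0.01,-0.12],
    [-0.196,-0.206,0.012,-0.15],
    [-0.235,-0.248,0.015,-0.18],
    [-0.274,-0.289,0.018,-0.21],
    [-0.314,-0.33,0.02,-0.24],
    [-0.353,-0.372,0.022,-0.27],
    [-0.392,-0.413,0.025,-0.289],
  ],
  claw=-1,
)

```text
time_s: 2.05
tcp_pos: [0.4052, 0.1521, 0.2039]
tcp_rot: [0.001, -0.001, 1.0, 0.0]
wrist_force: [1.1, 0.2, -0.7]
grip_width: 1.001
```

Emit:
servo_tool(
  plan=[
    [-0.01,-0.02,0.001,0],
    [-0.02,-0.04,0.002,0],
    [-0.028,-0.055,0.003,0],
    [-0.031,-0.061,0.004,0],
    [-0.031,-0.061,0.004,0],
    [-0.031,-0.061,0.004,0],
    [-0.031,-0.061,0.004,0],
    [-0.031,-0.061,0.004,0],
    [-0.031,-0.061,0.004,0],
    [-0.031,-0.061,0.004,0],
  ],
)

```text
time_s: 3.05
tcp_pos: [0.4362, 0.0914, 0.2]
tcp_rot: [0.001, -0.001, 1.0, 0.0]
wrist_force: [-0.9, 0.3, -0.4]
grip_width: 1.003
```

Run:
```python
from h import *
print(robot.observe()["tcp_pos"])
W=robot.get_calibration("wrist");im=robot.capture("wrist");cv2.imwrite("pics/w1.png",im[:,:,::-1])
im=robot.capture("side");cv2.imwrite("pics/s1.png",im[:,:,::-1])
print(proj(W,[.436,.091,.0855]))
np.savez("w1.npz",**W)
for t in ["canister_a_lid","canister_a"]: print(t,[(np.round(np.array(r["location"])*[640,480]).tolist(),round(r["confidence"],2)) for r in robot.spot_in("wrist",t)][:4])
```

```text
[0.43624098 0.09143645 0.19995484]
[325.93647527 226.57199303]
canister_a_lid [([528.0, 246.0], 0.7)]
canister_a [([484.0, 211.0], 0.9), ([322.0, 174.0], 0.83)]
```

View pics/w1.png

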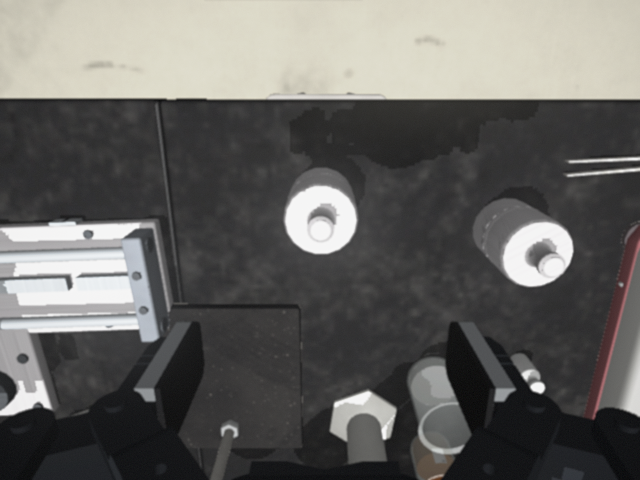

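View pics/s1.png

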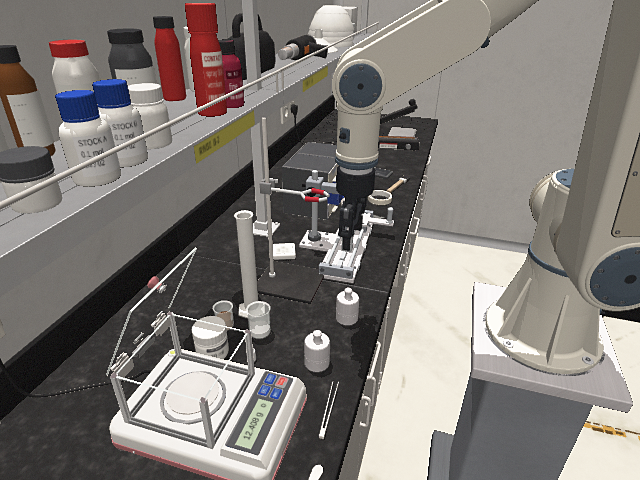

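Run:
```python
from h import *
S=robot.get_calibration("side");C=robot.get_calibration("scene");W=dict(np.load("w1.npz"))
print("lid R",at_z(W,320.5,229,.0855), tri([(S,348.8,290.4),(C,290,280.8),(W,320.5,229)]))
print("lid L",at_z(W,551,265,.0855), tri([(S,317.3,332.3),(C,235,296.9),(W,551,265)]))
print("rod base",at_z(S,272,274,0),at_z(W,228,430,0))
print("ring",tri([(S,315,193),(C,289,197)]))
print("block",[at_z(W,*p,.04) for p in [(124,238),(150,236),(143,342),(160,338)]])
print("beaker",at_z(W,437,425,.069),"smallw",at_z(W,537,386,.04), "tweez",at_z(W,567,168,.005))
```

```text
lid R [0.4376495  0.08750064 0.0855    ] (array([0.43815248, 0.08827785, 0.08225613]), [array([-0.5, -0.6]), array([0.3, 0.3]), array([ 1.2, -0.8])])
lid L [0.46255284 0.24064737 0.0855    ] (array([0.46395933, 0.24246677, 0.08232209]), [array([0. , 0.1]), array([ 0. , -0.1]), array([-0. ,  0.1])])
rod base [ 0.67384918 -0.02120736  0.        ] [ 6.81261636e-01 -7.55695858e-03 -5.55111512e-17]
ring (array([0.54323603, 0.01114636, 0.27349595]), [array([0. , 0.6]), array([ 0.1, -0.5])])
block [array([ 0.45999749, -0.06244857,  0.04      ]), array([ 0.45835282, -0.04245394,  0.04      ]), array([ 0.55162536, -0.06049397,  0.04      ]), array([ 0.54777194, -0.04589468,  0.04      ])]
beaker [0.61070169 0.18206915 0.069     ] smallw [0.59533235 0.2746639  0.04      ] tweez [0.41207356 0.28504126 0.005     ]
```

Emit:
servo_tool(
  plan=[
    [-0.001,-0.003,0.02,0],
    [-0.001,-0.003,0.045,0],
    [-0.001,-0.003,0.07,0],
    [-0.001,-0.003,0.09,0],
    [-0.001,-0.003,0.105,0],
    [-0.001,-0.003,0.113,0],
    [-0.001,-0.003,0.117,0],
    [-0.001,-0.003,0.117,0],
    [-0.001,-0.003,0.117,0],
    [-0.001,-0.003,0.117,0],
  ],
  claw=-0.2,
  force=30,
)

```text
time_s: 4.25
tcp_pos: [0.438, 0.0883, 0.0836]
tcp_rot: [0.001, -0.001, 1.0, 0.0]
wrist_force: [0.3, 1.2, -0.2]
grip_width: 0.603
```

Emit:
servo_tool(
  plan=[
    [0,0,0,0],
    [0,0,0,0],
    [0,0,0,0],
    [0,0,0,0],
    [0,0,0,0],
    [0,0,0,0],
    [0,0,0,0],
    [0,0,0,0],
    [0,0,0,0],
    [0,0,0,0],
  ],
  claw=1,
  force=30,
)

```text
time_s: 5.25
tcp_pos: [0.438, 0.0884, 0.0836]
tcp_rot: [0.001, -0.001, 1.0, 0.0]
wrist_force: [-0.7, -1.0, 1.0]
grip_width: 0.0
```

Run:
```python
from h import *
print(robot.observe()["grip_width"])
im=robot.capture("wrist");cv2.imwrite("pics/w2.png",im[:,:,::-1])
im=robot.capture("side");cv2.imwrite("pics/s2.png",cv2.resize(im[200:380,260:440,::-1],None,fx=3,fy=3))
```

```text
0.00033320682214000945
```

View pics/w2.png

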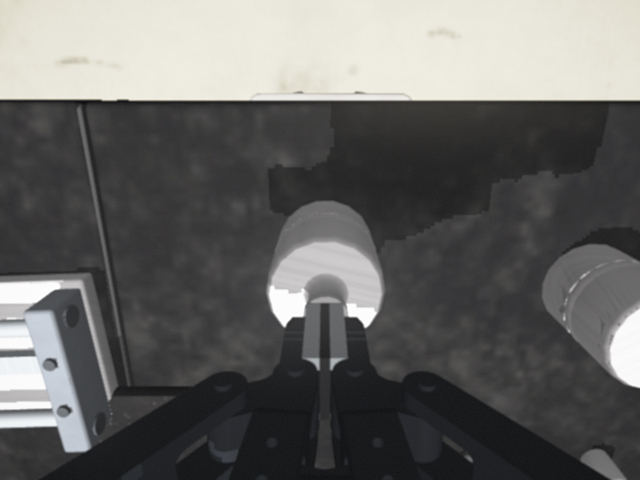

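View pics/s2.png

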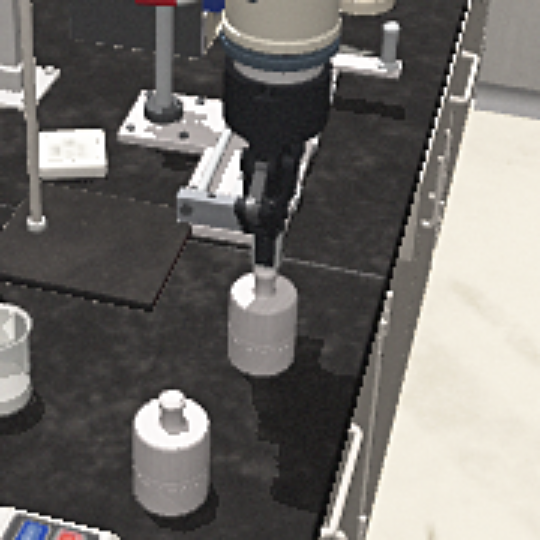

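Run:
```python
from h import *
W=robot.get_calibration("wrist")
for z in (.026,.063,.0666,.0855,.1): print(z,proj(W,[.438,.0883,z]), [np.round(proj(W,[.438+dx,.0883,z])).tolist() for dx in (-.0265,.0265)])
im=cv2.imread("pics/w2.png")[200:400,230:430];cv2.imwrite("pics/w2z.png",cv2.resize(im,None,fx=3,fy=3,interpolation=2))
```

```text
0.026 [327.19319131 260.46362332] [[327.0, 211.0], [327.0, 306.0]]
0.063 [327.86245344 292.78494695] [[328.0, 235.0], [328.0, 345.0]]
0.0666 [327.94116395 296.58619005] [[328.0, 238.0], [328.0, 350.0]]
0.0855 [328.40734433 319.09989057] [[329.0, 255.0], [328.0, 376.0]]
0.1 [328.83914918 339.95345979] [[329.0, 271.0], [328.0, 401.0]]
```

View pics/w2z.png

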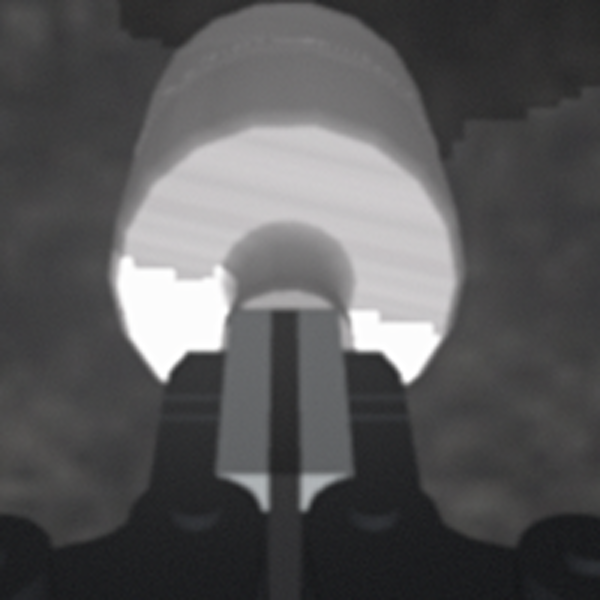

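Run:
```python
from h import *
S=robot.get_calibration("side")
for z in (.0,.063,.0666,.0855,.1): print(z,proj(S,[.438,.0883,z]))
im=robot.capture("side")[250:330,310:390,::-1];cv2.imwrite("pics/s2z.png",cv2.resize(im,None,fx=7,fy=7,interpolation=0))
print(robot.observe())
```

```text
0.0 [346.86665257 317.51528918]
0.063 [348.00271727 296.53129164]
0.0666 [348.06977601 295.29266459]
0.0855 [348.42579362 288.71674282]
0.1 [348.70352181 283.5868875 ]
{'time_s': 5.4, 'joints': array([ 1.95565565e-01,  2.84586578e-01,  2.12604654e+00,  3.76934978e-04,
        7.28496499e-01, -1.37715463e+00]), 'dq': array([ 0.00049373, -0.00043183,  0.00031428, -0.00098301,  0.00117085,
       -0.00084742]), 'tau': array([-5.37123597e-04, -4.42296946e+01, -2.28976500e+01,  7.39843254e-04,
       -1.36502952e-02, -1.32045082e-05]), 'tcp_pos': array([0.43796523, 0.08837814, 0.08357391]), 'tcp_rot': array([ 1.18397553e-03, -8.21455868e-04,  9.99998896e-01,  3.61421515e-04]), 'wrist_force': array([ 0.14242061, -0.97784908, -0.06600638]), 'ft_torque': array([ 0.04089107, -0.00109595,  0.01950608]), 'grip_width': 0.0038656024862226447}
```

View pics/s2z.png

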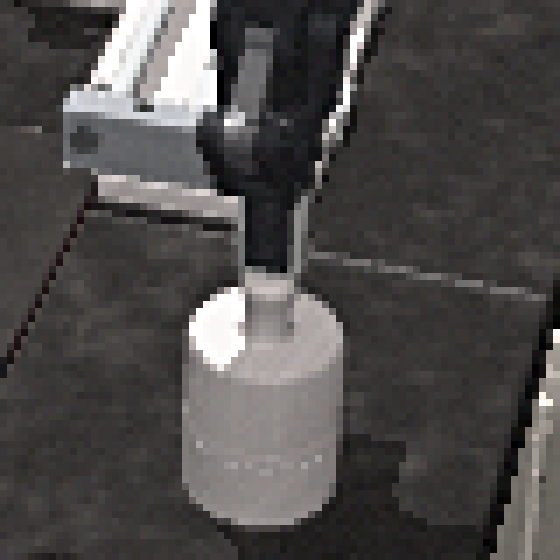

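Emit:
servo_tool(
  plan=[
    [0,0,0,0],
    [0,0,0,0],
    [0,0,0,0],
    [0,0,0,0],
    [0,0,0.003,0],
    [0,0,0.006,0],
    [0,0,0.009,0],
    [0,0,0.012,0],
    [0,0,0.012,0],
    [0,0,0.012,0],
  ],
  claw=0,
)

```text
time_s: 6.4
tcp_pos: [0.4379, 0.0884, 0.0714]
tcp_rot: [0.001, -0.001, 1.0, 0.0]
wrist_force: [1.3, 1.2, -0.3]
grip_width: 0.499
```

Run:
```python
from h import *
s=robot.observe();print(s["grip_width"],s["tcp_pos"],s["wrist_force"])
im=robot.capture("side")[250:330,310:390,::-1];a=cv2.resize(im,(520,520),interpolation=0)
b=cv2.resize(robot.capture("wrist")[200:480,200:460,::-1],(280,300))
o=np.zeros((520,800,3),np.uint8);o[:,:520]=a;o[:300,520:]=b;cv2.imwrite("pics/c3.png",o)
```

```text
0.4988597906775787 [0.43788782 0.08836048 0.0714289 ] [ 1.26430968  1.18872556 -0.29909516]
```

View pics/c3.png

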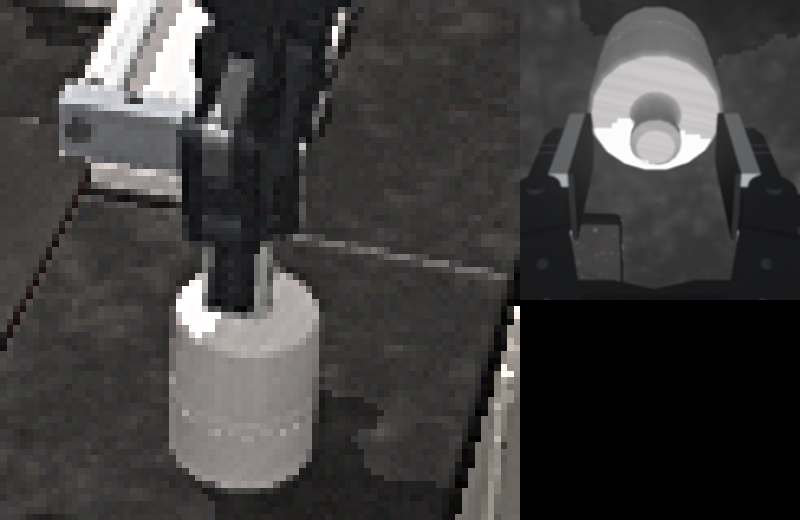

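Run:
```python
from h import *
S=robot.get_calibration("side");W=robot.get_calibration("wrist")
for y in (.110,.118):
  for z in (.066,.076,.086): print(y,z,proj(S,[.438,y,z]))
# wrist: tip pixel right pad: 
u,v=200+725-520+0,0
print("pads in wrist crop scale 260/280,280/300")
for px in [(722,115),(583,115)]:
    u=200+(px[0]-520)*260/280; v=200+px[1]*280/300
    c,d=ray(W,u,v); d=d*(.427-c[0])/d[0]; print(u,v,c+d)
```

```text
0.11 0.066 [345.74009473 301.23290979]
0.11 0.076 [345.91912428 297.73829087]
0.11 0.086 [346.09997605 294.20810285]
0.118 0.066 [344.86443784 303.39836373]
0.118 0.076 [345.04019025 299.89163158]
0.118 0.086 [345.21774343 296.34896936]
pads in wrist crop scale 260/280,280/300
387.57142857142856 307.3333333333333 [0.427      0.10912649 0.08449539]
258.5 307.3333333333333 [0.427      0.06339577 0.08456141]
```

Emit:
servo_tool(
  plan=[
    [0,0,0.003,0],
    [0,0,0.006,0],
    [0,0,0.008,0],
    [0,0,0.008,0],
    [0,0,0.008,0],
    [0,0,0.008,0],
    [0,0,0.008,0],
    [0,0,0.008,0],
    [0,0,0.008,0],
    [0,0,0.008,0],
  ],
  claw=1,
  force=30,
)

```text
time_s: 7.5
tcp_pos: [0.4392, 0.0888, 0.0644]
tcp_rot: [0.002, -0.001, 1.0, 0.001]
wrist_force: [-1.5, 1.0, 13.7]
grip_width: 0.188
```

Run:
```python
from h import *
s=robot.observe();print(s["grip_width"],s["tcp_pos"],s["wrist_force"])
im=robot.capture("side")[250:330,310:390,::-1];a=cv2.resize(im,(520,520),interpolation=0)
b=cv2.resize(robot.capture("wrist")[200:480,200:460,::-1],(280,300))
o=np.zeros((520,800,3),np.uint8);o[:,:520]=a;o[:300,520:]=b;cv2.imwrite("pics/c4.png",o)
```

```text
0.18805226057238414 [0.43923351 0.08875685 0.06444814] [-1.47312788  0.97429298 13.65988481]
```

View pics/c4.png

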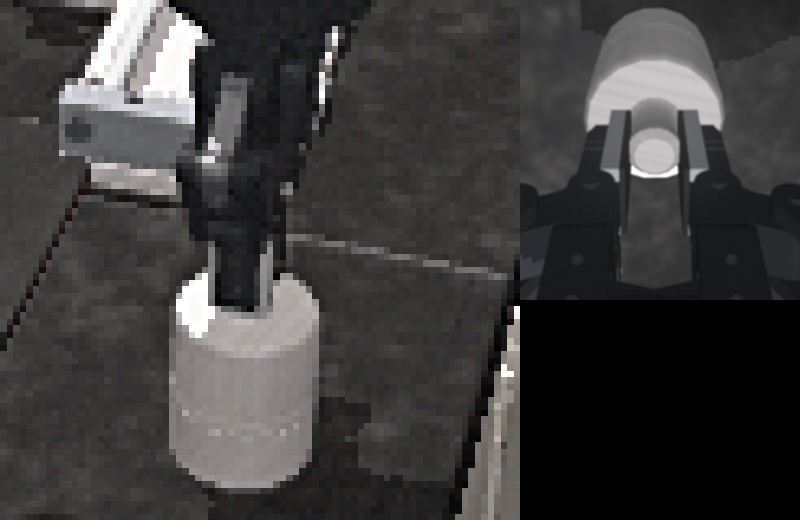

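Emit:
servo_tool(
  plan=[
    [0,0,-0.008,0],
    [0,0,-0.02,0],
    [0,0,-0.035,0],
    [0,0,-0.05,0],
    [0,0,-0.06,0],
    [0,0,-0.06,0],
    [0,0,-0.06,0],
    [0,0,-0.06,0],
    [0,0,-0.06,0],
    [0,0,-0.06,0],
  ],
)

```text
time_s: 8.6
tcp_pos: [0.4386, 0.0886, 0.124]
tcp_rot: [0.002, -0.001, 1.0, 0.001]
wrist_force: [-0.4, 0.0, -1.1]
grip_width: 0.189
```

Run:
```python
from h import *
s=robot.observe();print(s["grip_width"],s["tcp_pos"],s["wrist_force"])
im=robot.capture("side")[250:330,310:390,::-1];a=cv2.resize(im,(520,520),interpolation=0)
b=cv2.resize(robot.capture("wrist")[200:480,200:460,::-1],(280,300))
o=np.zeros((520,800,3),np.uint8);o[:,:520]=a;o[:300,520:]=b;cv2.imwrite("pics/c5.png",o)
```

```text
0.18887716272322244 [0.43861413 0.08860518 0.12396736] [-0.36126601  0.01470175 -1.14578801]
```

View pics/c5.png

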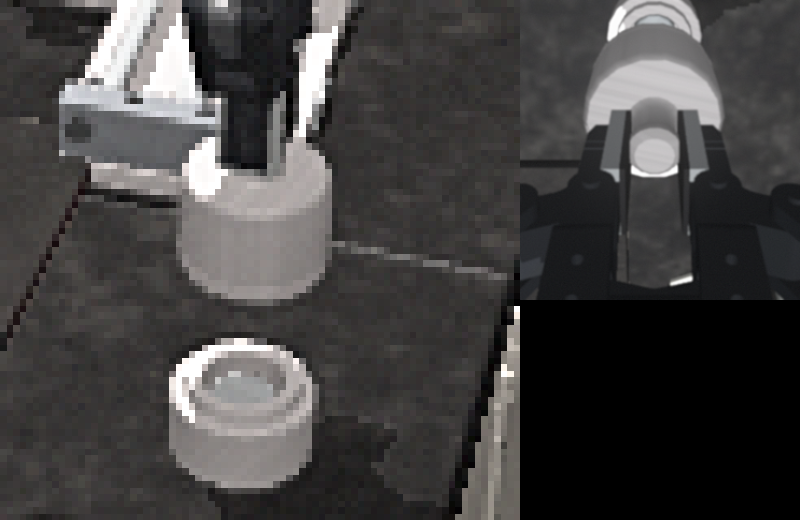

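Emit:
servo_tool(
  plan=[
    [0.01,-0.015,0,0],
    [0.02,-0.035,0,0],
    [0.03,-0.055,0,0],
    [0.038,-0.072,0.01,0],
    [0.038,-0.078,0.03,0],
    [0.038,-0.078,0.05,0],
    [0.038,-0.078,0.068,0],
    [0.038,-0.078,0.078,0],
    [0.038,-0.078,0.084,0],
    [0.038,-0.078,0.0845,0],
  ],
)

```text
time_s: 9.7
tcp_pos: [0.4008, 0.0104, 0.0391]
tcp_rot: [0.002, -0.001, 1.0, 0.001]
wrist_force: [-0.6, 0.4, 0.0]
grip_width: 0.188
```

Emit:
servo_tool(
  plan=[
    [0,0,0.001,0],
    [0,0,0.001,0],
    [0,0,0.001,0],
    [0,0,0.001,0],
    [0,0,0.001,0],
    [0,0,0,0],
    [0,0,-0.01,0],
    [0,0,-0.03,0],
    [0,0,-0.06,0],
    [0,0,-0.09,0],
  ],
  claw=-0.1,
)

```text
time_s: 10.7
tcp_pos: [0.4, 0.0103, 0.1306]
tcp_rot: [0.001, -0.001, 1.0, 0.001]
wrist_force: [-0.0, -0.2, -0.5]
grip_width: 0.548
```

Emit:
servo_tool(
  plan=[
    [-0.008,0.03,0,0],
    [-0.019,0.07,0,0],
    [-0.031,0.115,0,0],
    [-0.043,0.16,0,0],
    [-0.054,0.2,0,0],
    [-0.0635,0.231,0,0],
    [-0.0635,0.231,0,0],
    [-0.0635,0.231,0,0],
    [-0.0635,0.231,0,0],
    [-0.0635,0.231,0,0],
  ],
)

```text
time_s: 11.7
tcp_pos: [0.4627, 0.2403, 0.1311]
tcp_rot: [0.001, -0.0, 1.0, 0.0]
wrist_force: [0.3, 0.0, 0.2]
grip_width: 0.551
```

Run:
```python
from h import *
s=robot.observe();print(s["grip_width"],s["tcp_pos"],s["wrist_force"])
W=robot.get_calibration("wrist");b=robot.capture("wrist")[:,:,::-1];cv2.imwrite("pics/w6.png",b)
for z in (.0855,): print(proj(W,[.4635,.2415,z]))
b=robot.capture("side")[:,:,::-1];cv2.imwrite("pics/s6.png",b)
```

```text
0.5512296131546568 [0.46269882 0.24030757 0.13111414] [0.27926733 0.04888681 0.23632152]
[329.92037848 271.18511213]
```

View pics/w6.png

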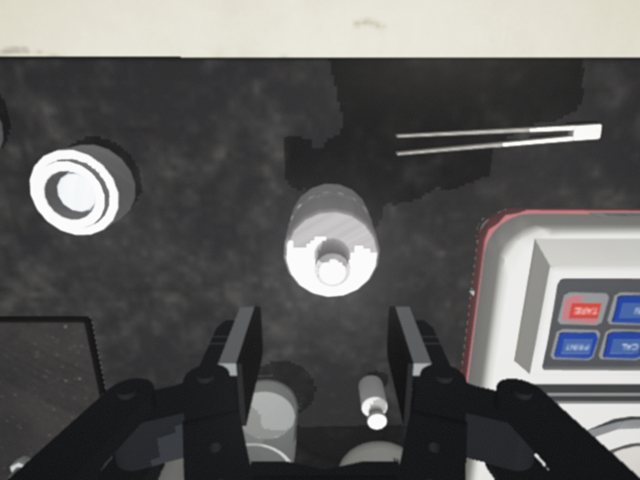

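View pics/s6.png

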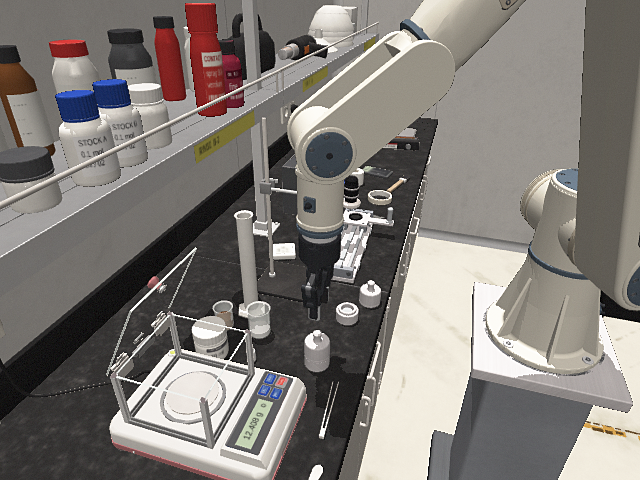

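Emit:
servo_tool(
  plan=[
    [0,0.002,0.01,0],
    [0,0.002,0.025,0],
    [0,0.002,0.04,0],
    [0,0.002,0.053,0],
    [0,0.002,0.061,0],
    [0,0.002,0.065,0],
    [0,0.002,0.065,0],
    [0,0.002,0.065,0],
    [0,0.002,0.065,0],
    [0,0.002,0.065,0],
  ],
)

```text
time_s: 12.8
tcp_pos: [0.4634, 0.2428, 0.0666]
tcp_rot: [0.002, -0.0, 1.0, 0.001]
wrist_force: [-1.1, 0.7, -0.7]
grip_width: 0.551
```

Emit:
servo_tool(
  plan=[
    [0,0,0,0],
    [0,0,0,0],
    [0,0,0,0],
    [0,0,0,0],
    [0,0,0,0],
    [0,0,0,0],
    [0,0,0,0],
    [0,0,0,0],
    [0,0,0,0],
    [0,0,0,0],
  ],
  claw=1,
  force=30,
)

```text
time_s: 13.8
tcp_pos: [0.4637, 0.243, 0.0668]
tcp_rot: [0.002, -0.0, 1.0, 0.001]
wrist_force: [-0.7, 0.8, 5.9]
grip_width: 0.183
```

Emit:
servo_tool(
  plan=[
    [0,0,-0.006,0],
    [0,0,-0.016,0],
    [0,0,-0.03,0],
    [0,0,-0.045,0],
    [0,0,-0.056,0],
    [0,0,-0.062,0],
    [0,0,-0.062,0],
    [0,0,-0.062,0],
    [0,0,-0.062,0],
    [0,0,-0.062,0],
  ],
)

```text
time_s: 14.8
tcp_pos: [0.4631, 0.2427, 0.1282]
tcp_rot: [0.001, -0.0, 1.0, 0.001]
wrist_force: [0.2, 0.6, -1.2]
grip_width: 0.188
```

Run:
```python
from h import *
s=robot.observe();print(s["grip_width"],s["tcp_pos"],s["wrist_force"])
b=robot.capture("side")[270:390,260:400,::-1];cv2.imwrite("pics/s7.png",cv2.resize(b,None,fx=5,fy=5))
```

```text
0.18777251741734985 [0.46309079 0.24265418 0.12821394] [ 0.20977386  0.59562643 -1.21516441]
```

View pics/s7.png

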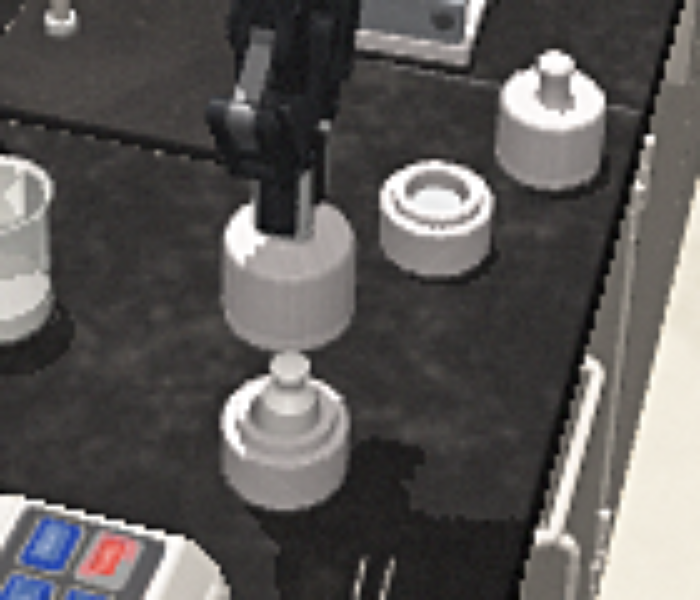

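Emit:
servo_tool(
  plan=[
    [0.008,-0.01,0,0],
    [0.022,-0.028,0,0],
    [0.036,-0.045,0,0],
    [0.05,-0.062,0,0],
    [0.06,-0.075,0.01,0],
    [0.063,-0.078,0.03,0],
    [0.063,-0.078,0.052,0],
    [0.063,-0.078,0.072,0],
    [0.063,-0.078,0.083,0],
    [0.063,-0.078,0.087,0],
  ],
)

```text
time_s: 15.85
tcp_pos: [0.3994, 0.1644, 0.0403]
tcp_rot: [0.0, -0.0, 1.0, 0.0]
wrist_force: [-11.2, 6.8, 30.6]
grip_width: 0.182
```

Emit:
servo_tool(
  plan=[
    [0,0,0,0],
    [0,0,0,0],
    [0,0,0,0],
    [0,0,0,0],
    [0,0,0,0],
    [0,0,0,0],
    [0,0,-0.01,0],
    [0,0,-0.03,0],
    [0,0,-0.055,0],
    [0,0,-0.08,0],
  ],
  claw=-0.1,
)

```text
time_s: 16.85
tcp_pos: [0.3991, 0.1642, 0.1217]
tcp_rot: [0.0, -0.0, 1.0, 0.0]
wrist_force: [1.0, 1.0, 0.3]
grip_width: 0.549
```

Emit:
servo_tool(
  plan=[
    [-0.01,0.012,-0.003,0],
    [-0.025,0.03,-0.006,0],
    [-0.04,0.05,-0.008,0],
    [-0.055,0.068,-0.008,0],
    [-0.064,0.078,-0.008,0],
    [-0.064,0.078,-0.008,0],
    [-0.064,0.078,-0.008,0],
    [-0.064,0.078,-0.008,0],
    [-0.064,0.078,-0.008,0],
    [-0.064,0.078,-0.008,0],
  ],
)

```text
time_s: 17.85
tcp_pos: [0.4628, 0.2417, 0.1299]
tcp_rot: [0.0, 0.0, 1.0, 0.0]
wrist_force: [-0.4, 0.1, -1.1]
grip_width: 0.551
```

Run:
```python
from h import *
s=robot.observe();print(s["grip_width"],s["tcp_pos"],s["wrist_force"])
W=robot.get_calibration("wrist");b=robot.capture("wrist")[:,:,::-1];cv2.imwrite("pics/w8.png",cv2.resize(b[100:480,180:480],None,fx=1.57,fy=1.57,interpolation=2))
np.savez("w8.npz",**W)
print(proj(W,[.463,.2425,.058]))
b=robot.capture("side")[250:400,260:400,::-1];cv2.imwrite("pics/s8.png",cv2.resize(b,None,fx=4,fy=4))
```

```text
0.5508275397606933 [0.46276672 0.24172523 0.12987839] [-0.35854551  0.14306837 -1.07301142]
[328.53300488 251.1899072 ]
```

View pics/w8.png

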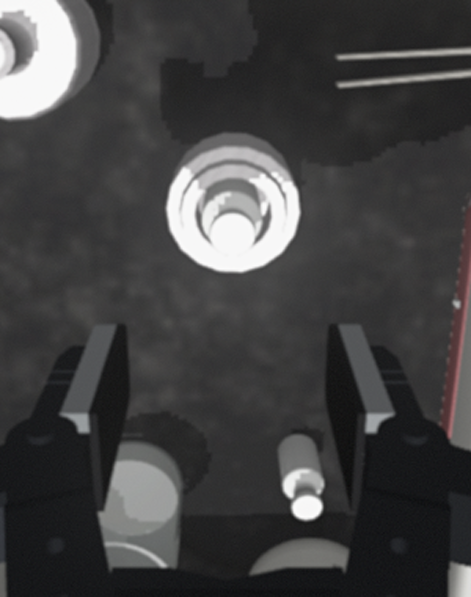

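View pics/s8.png

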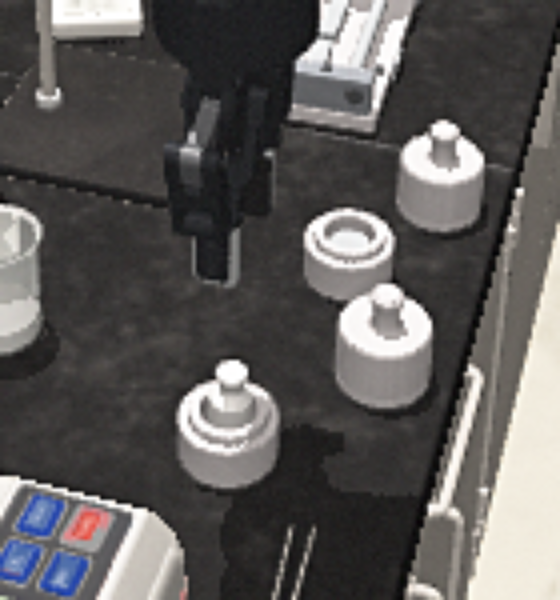

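Emit:
servo_tool(
  plan=[
    [0,0.0005,0.01,0],
    [0,0.0005,0.027,0],
    [0,0.0005,0.045,0],
    [0,0.0005,0.06,0],
    [0,0.0005,0.071,0],
    [0,0.0005,0.077,0],
    [0,0.0005,0.0794,0],
    [0,0.0005,0.0794,0],
    [0,0.0005,0.0794,0],
    [0,0.0005,0.0794,0],
  ],
)

```text
time_s: 18.95
tcp_pos: [0.4634, 0.2427, 0.051]
tcp_rot: [0.001, 0.0, 1.0, 0.001]
wrist_force: [-1.0, 0.1, 0.1]
grip_width: 0.55
```

Run:
```python
from h import *
s=robot.observe();print(s["grip_width"],s["tcp_pos"],s["wrist_force"])
b=robot.capture("wrist")[:,:,::-1];a=cv2.resize(b[180:480,200:460],None,fx=1.5,fy=1.5,interpolation=2)
b=robot.capture("side")[290:390,260:360,::-1];b=cv2.resize(b,(400,400),interpolation=0)
o=np.zeros((450,800,3),np.uint8);o[:,:390]=a;o[:400,400:]=b;cv2.imwrite("pics/c9.png",o)
```

```text
0.5499499498897705 [0.46337472 0.24269844 0.05104782] [-1.04622366  0.14815619  0.13685329]
```

View pics/c9.png

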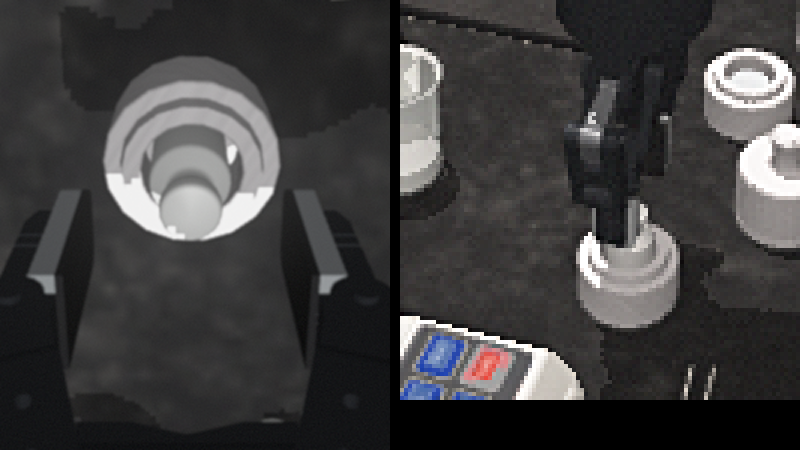

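Emit:
servo_tool(
  plan=[
    [0,0,0,0],
    [0,0,0,0],
    [0,0,0,0],
    [0,0,0,0],
    [0,0,0,0],
    [0,0,0,0],
    [0,0,0,0],
    [0,0,0,0],
    [0,0,0,0],
    [0,0,0,0],
  ],
  claw=1,
  force=40,
)

```text
time_s: 20.05
tcp_pos: [0.4641, 0.2432, 0.0517]
tcp_rot: [0.001, 0.0, 1.0, 0.001]
wrist_force: [-0.7, 0.8, 7.6]
grip_width: 0.0
```

Run:
```python
from h import *
s=robot.observe();print(s["grip_width"],s["tcp_pos"],s["wrist_force"])
b=robot.capture("wrist")[:,:,::-1];a=cv2.resize(b[180:480,200:460],None,fx=1.5,fy=1.5,interpolation=2)
b=robot.capture("side")[290:390,260:360,::-1];b=cv2.resize(b,(400,400),interpolation=0)
o=np.zeros((450,800,3),np.uint8);o[:,:390]=a;o[:400,400:]=b;cv2.imwrite("pics/c10.png",o)
```

```text
0.00012168177740278917 [0.46405617 0.24319051 0.05173083] [-0.6980044   0.8387117   7.57596807]
```

View pics/c10.png

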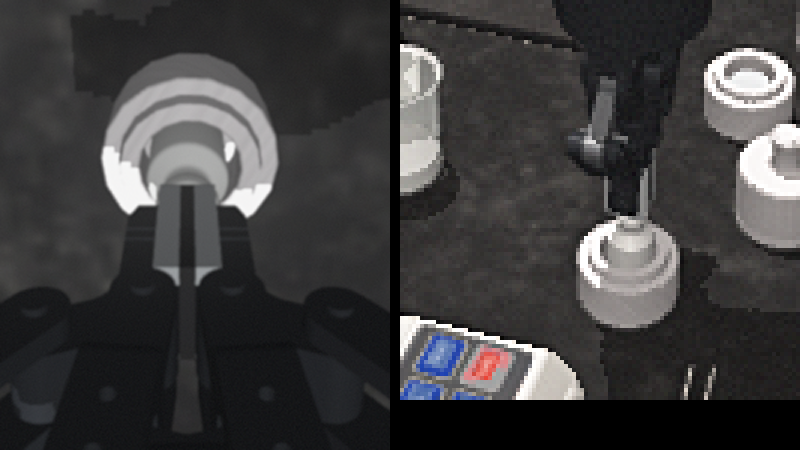

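Emit:
servo_tool(
  plan=[
    [0,0,-0.005,0],
    [0,0,-0.005,0],
    [0,0,-0.005,0],
    [0.001,0,-0.005,0],
    [0.001,0,-0.002,0],
    [0.001,0,0.003,0],
    [0.001,0,0.007,0],
    [0.001,0,0.0105,0],
    [0.001,0,0.0105,0],
    [0.001,0,0.0105,0],
  ],
  claw=-0.1,
)

```text
time_s: 21.15
tcp_pos: [0.463, 0.2431, 0.041]
tcp_rot: [0.001, 0.0, 1.0, 0.001]
wrist_force: [-0.1, 0.4, -0.4]
grip_width: 0.549
```

Run:
```python
from h import *
s=robot.observe();print(s["grip_width"],s["tcp_pos"],s["wrist_force"])
b=robot.capture("wrist")[:,:,::-1];a=cv2.resize(b[180:480,200:460],None,fx=1.5,fy=1.5,interpolation=2)
b=robot.capture("side")[290:390,260:360,::-1];b=cv2.resize(b,(400,400),interpolation=0)
o=np.zeros((450,800,3),np.uint8);o[:,:390]=a;o[:400,400:]=b;cv2.imwrite("pics/c11.png",o)
```

```text
0.5485467459040639 [0.46300072 0.24314896 0.04102143] [-0.12546079  0.40911083 -0.44324764]
```

View pics/c11.png

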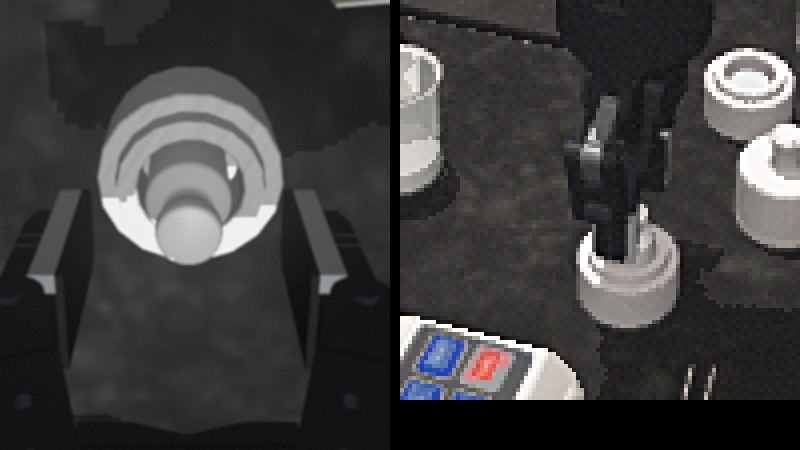

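Emit:
servo_tool(
  plan=[
    [0,0,0,0],
    [0,0,0,0],
    [0,0,0,0],
    [0,0,0,0],
    [0,0,0,0],
    [0,0,0,0],
    [0,0,0,0],
    [0,0,0,0],
    [0,0,0,0],
    [0,0,0,0],
  ],
  claw=1,
  force=40,
)

```text
time_s: 22.25
tcp_pos: [0.4635, 0.2434, 0.0416]
tcp_rot: [0.002, 0.0, 1.0, 0.001]
wrist_force: [0.0, 0.5, 6.2]
grip_width: 0.146
```

Run:
```python
from h import *
s=robot.observe();print(s["grip_width"],s["tcp_pos"],s["wrist_force"])
b=robot.capture("wrist")[:,:,::-1];a=cv2.resize(b[180:480,200:460],None,fx=1.5,fy=1.5,interpolation=2)
b=robot.capture("side")[290:390,260:360,::-1];b=cv2.resize(b,(400,400),interpolation=0)
o=np.zeros((450,800,3),np.uint8);o[:,:390]=a;o[:400,400:]=b;cv2.imwrite("pics/c12.png",o)
```

```text
0.14611379051798054 [0.46347153 0.24343968 0.04159133] [0.01075064 0.54363501 6.15141624]
```

View pics/c12.png

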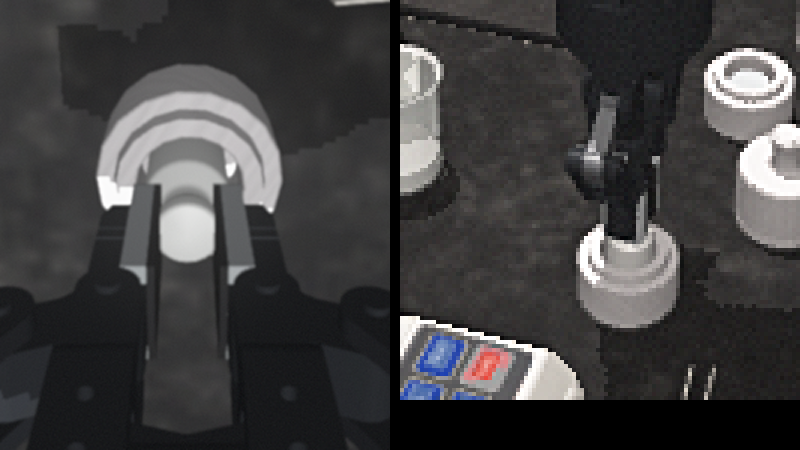

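Emit:
servo_tool(
  plan=[
    [0,0,-0.002,0],
    [0,0,-0.005,0],
    [0,0,-0.01,0],
    [0,0,-0.017,0],
    [0,0,-0.026,0],
    [0,0,-0.036,0],
    [0,0,-0.046,0],
    [0,0,-0.055,0],
    [0,0,-0.06,0],
    [0,0,-0.06,0],
  ],
)

```text
time_s: 23.35
tcp_pos: [0.4638, 0.2436, 0.1025]
tcp_rot: [0.002, 0.0, 1.0, 0.002]
wrist_force: [-1.2, -0.2, -1.4]
grip_width: 0.15
```

Run:
```python
from h import *
s=robot.observe();print(s["grip_width"],s["tcp_pos"],s["wrist_force"])
b=robot.capture("wrist")[:,:,::-1];a=cv2.resize(b[180:480,200:460],None,fx=1.5,fy=1.5,interpolation=2)
b=robot.capture("side")[270:370,260:360,::-1];b=cv2.resize(b,(400,400),interpolation=0)
o=np.zeros((450,800,3),np.uint8);o[:,:390]=a;o[:400,400:]=b;cv2.imwrite("pics/c13.png",o)
b=robot.capture("scene")[:,:,::-1];cv2.imwrite("pics/sc13.png",b)
```

```text
0.1496645515760769 [0.46376042 0.24356076 0.10254375] [-1.21006219 -0.1813755  -1.43127601]
```

View pics/c13.png

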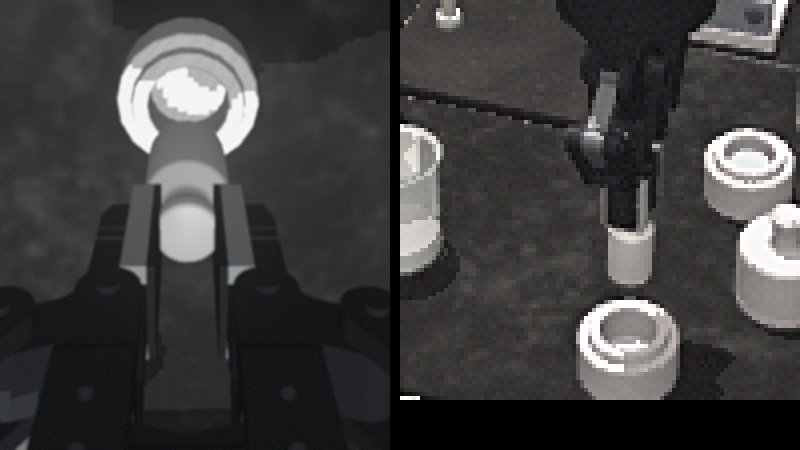

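View pics/sc13.png

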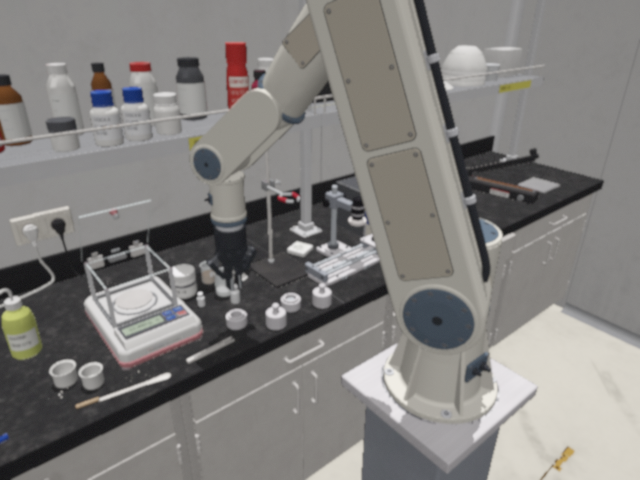

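Emit:
servo_tool(
  plan=[
    [0.002,-0.006,-0.01,0],
    [0.006,-0.02,-0.02,0],
    [0.012,-0.044,-0.03,0],
    [0.02,-0.072,-0.04,0],
    [0.028,-0.1,-0.047,0],
    [0.036,-0.13,-0.047,0],
    [0.043,-0.16,-0.047,0],
    [0.049,-0.19,-0.047,0],
    [0.054,-0.218,-0.047,0],
    [0.058,-0.244,-0.047,0],
  ],
)

```text
time_s: 24.5
tcp_pos: [0.4037, -0.0028, 0.1483]
tcp_rot: [0.002, 0.0, 1.0, 0.001]
wrist_force: [0.1, -0.7, -1.2]
grip_width: 0.151
```

Emit:
servo_tool(
  plan=[
    [0.004,-0.02,0,0],
    [0.01,-0.045,0,0],
    [0.016,-0.078,0,0],
    [0.02,-0.115,0,0],
    [0.022,-0.152,0,0],
    [0.022,-0.19,0,0],
    [0.02,-0.226,0,0],
    [0.016,-0.26,0,0],
    [0.012,-0.288,0,0],
    [0.01,-0.307,0,0],
  ],
)

```text
time_s: 25.5
tcp_pos: [0.3929, -0.312, 0.1483]
tcp_rot: [0.002, 0.001, 1.0, 0.001]
wrist_force: [0.3, 0.0, -2.2]
grip_width: 0.149
```

Run:
```python
from h import *
s=robot.observe();print(s["grip_width"],s["tcp_pos"],s["wrist_force"],s["joints"])
W=robot.get_calibration("wrist");np.savez("w14.npz",**W)
b=robot.capture("wrist")[:,:,::-1];cv2.imwrite("pics/w14.png",b)
b=robot.capture("side")[100:340,240:480,::-1];cv2.imwrite("pics/s14.png",cv2.resize(b,None,fx=2.5,fy=2.5))
```

```text
0.14890151188039846 [ 0.39285977 -0.31195298  0.1483363 ] [ 0.33466212  0.0375182  -2.22529414] [-0.67642106  0.25570549  1.96783201  0.00421789  0.91575469 -2.24781868]
```

View pics/w14.png

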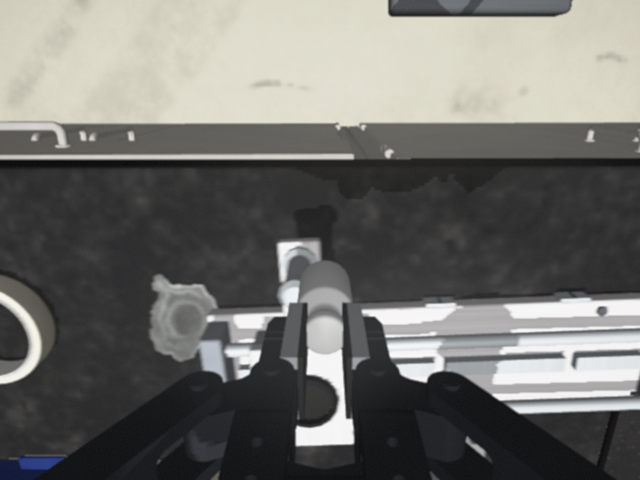

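View pics/s14.png

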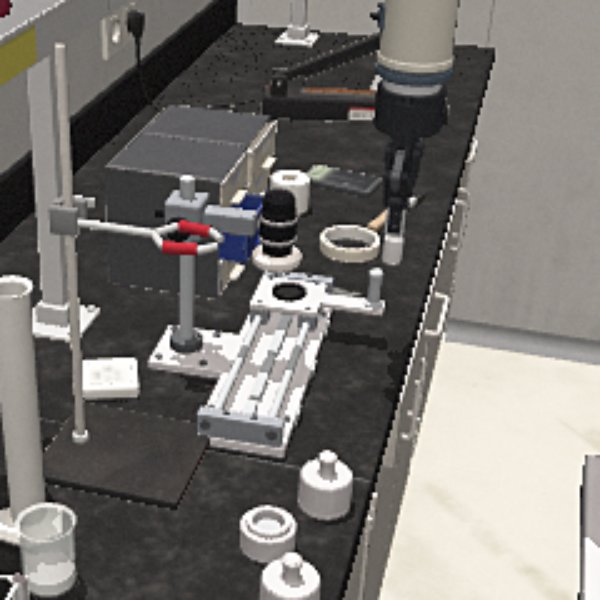

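Run:
```python
from h import *
S=robot.get_calibration("side");W=dict(np.load("w14.npz"));C=robot.get_calibration("scene")
b=cv2.imread("pics/w14.png")
a=cv2.resize(b[230:450,200:400],None,fx=2.5,fy=2.5,interpolation=2)
cv2.imwrite("pics/w14z.png",a)
print("nest W",at_z(W,315,402,.054),"S",at_z(S,355.6,216.4,.054))
print(tri([(S,355.6,216.4),(C,377.3,239.2),(W,315,402)]))
print("handle",at_z(W,288,291,.095),at_z(S,390.4,209.2,.095))
# rail edges
print([at_z(W,*p,.012) for p in [(420,310),(620,293)]])
```

```text
nest W [ 0.51403672 -0.3200949   0.054     ] S [ 0.51334076 -0.31393379  0.054     ]
(array([ 0.51478168, -0.32045887,  0.05112472]), [array([-0. , -0.2]), array([-0.3, -0.1]), array([-0.4, -2. ])])
handle [ 0.40832478 -0.33242784  0.095     ] [ 0.40905521 -0.31596172  0.095     ]
[array([ 0.46576984, -0.24188754,  0.012     ]), array([ 0.45208854, -0.09522442,  0.012     ])]
```

View pics/w14z.png

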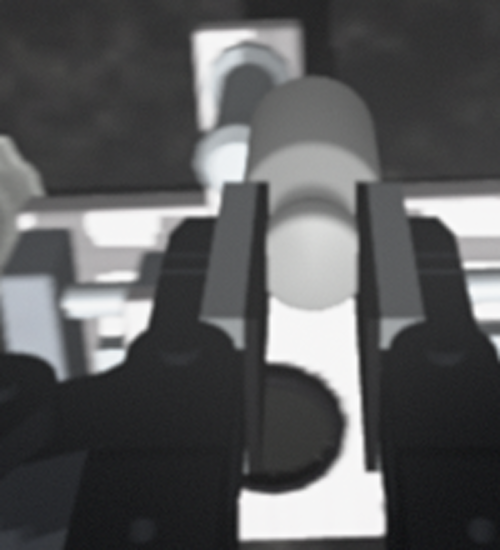

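Emit:
servo_tool(
  plan=[
    [-0.006,0,0,0],
    [-0.02,-0.002,0,0],
    [-0.04,-0.004,0,0],
    [-0.06,-0.006,0,0],
    [-0.08,-0.008,0.003,0],
    [-0.1,-0.0095,0.01,0],
    [-0.115,-0.0095,0.018,0],
    [-0.121,-0.0095,0.026,0],
    [-0.121,-0.0095,0.03,0],
    [-0.121,-0.0095,0.03,0],
  ],
)

```text
time_s: 26.6
tcp_pos: [0.5133, -0.3208, 0.1175]
tcp_rot: [0.001, 0.001, 1.0, 0.001]
wrist_force: [-0.1, -0.7, -2.1]
grip_width: 0.15
```

Run:
```python
from h import *
s=robot.observe();print(s["grip_width"],s["tcp_pos"],s["wrist_force"])
W=robot.get_calibration("wrist");np.savez("w15.npz",**W)
b=robot.capture("wrist")[:,:,::-1];cv2.imwrite("pics/w15.png",b)
S=robot.get_calibration("side")
print("weight bottom S",proj(S,s["tcp_pos"]-[0,0,.032]),"nest floor S",proj(S,[.514,-.3215,.048]))
print("W weight bottom",proj(W,s["tcp_pos"]-[0,0,.032]),"nest",proj(W,[.514,-.3215,.054]))
b=robot.capture("side")[160:260,310:430,::-1];cv2.imwrite("pics/s15.png",cv2.resize(b,None,fx=6,fy=6,interpolation=2))
```

```text
0.14964328098185553 [ 0.51332323 -0.32082134  0.11754359] [-0.09965693 -0.66605608 -2.13683049]
weight bottom S [356.64326939 206.33952586] nest floor S [355.84650762 216.97236522]
W weight bottom [327.68040045 281.55270887] nest [325.78286106 257.3630936 ]
```

View pics/w15.png

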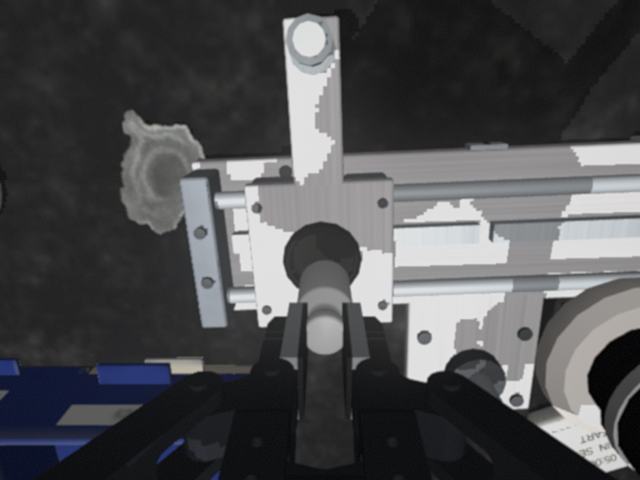

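View pics/s15.png

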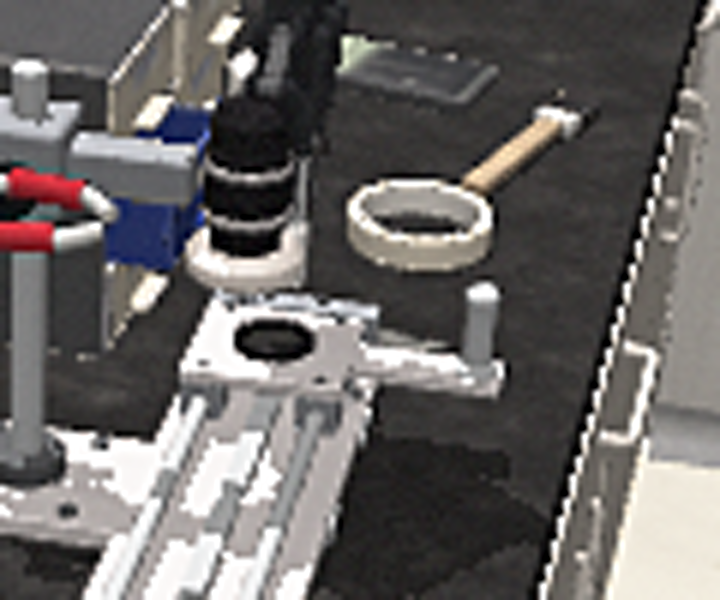

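Run:
```python
from h import *
W=dict(np.load("w15.npz"))
P=np.array([at_z(W,*p,.048) for p in [(249,184),(390,177),(395,319),(259,326)]]);print(P,P.mean(0), np.linalg.norm(np.diff(P,axis=0),axis=1))
print("nest",at_z(W,323,259,.054)); print("handle",at_z(W,310,39,.095))
print("tcp pos now",robot.observe()["tcp_pos"])
im=cv2.imread("pics/w15.png")
cv2.imwrite("pics/w15z.png",cv2.resize(im[150:370,210:430],None,fx=2.7,fy=2.7,interpolation=2))
```

```text
[[ 0.47556712 -0.36099934  0.048     ]
 [ 0.47211962 -0.28846649  0.048     ]
 [ 0.55482083 -0.28159278  0.048     ]
 [ 0.55911505 -0.36020452  0.048     ]] [ 0.51540566 -0.32281578  0.048     ] [0.07261474 0.08298637 0.07872894]
nest [ 0.51493377 -0.32298299  0.054     ]
handle [ 0.41203723 -0.32739053  0.095     ]
tcp pos now [ 0.51361519 -0.32147926  0.11858317]
```

View pics/w15z.png

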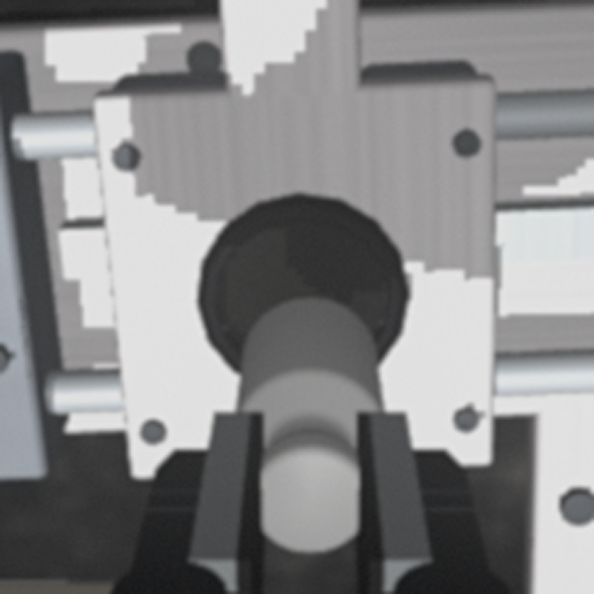

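Run:
```python
from h import *
W=dict(np.load("w15.npz"))
for z in (.083,.0855,.088):
  e=at_z(W,324.8,260.4,z); print(z,e+[.0115,0,0])
print(robot.observe()["tcp_pos"])
```

```text
0.083 [ 0.51531918 -0.32212446  0.083     ]
0.0855 [ 0.51429136 -0.32213296  0.0855    ]
0.088 [ 0.51326354 -0.32214147  0.088     ]
[ 0.51361519 -0.32147926  0.11858317]
```

Emit:
servo_tool(
  plan=[
    [-0.001,-0.001,0.003,0],
    [-0.001,-0.001,0.008,0],
    [-0.001,-0.001,0.014,0],
    [-0.001,-0.001,0.02,0],
    [-0.001,-0.001,0.026,0],
    [-0.001,-0.001,0.031,0],
    [-0.001,-0.001,0.034,0],
    [-0.001,-0.001,0.036,0],
    [-0.001,-0.001,0.037,0],
    [-0.001,-0.001,0.037,0],
  ],
)

```text
time_s: 27.7
tcp_pos: [0.5148, -0.3224, 0.0816]
tcp_rot: [0.002, 0.001, 1.0, 0.001]
wrist_force: [0.3, -0.1, -1.7]
grip_width: 0.148
```

Run:
```python
from h import *
s=robot.observe();print(s["grip_width"],s["tcp_pos"],s["wrist_force"])
W=robot.get_calibration("wrist")
b=robot.capture("wrist")[:,:,::-1];a=cv2.resize(b[150:370,210:430],(400,400),interpolation=2)
b=robot.capture("side")[185:235,330:380,::-1];b=cv2.resize(b,(400,400),interpolation=2)
cv2.imwrite("pics/c16.png",np.hstack([a,b]))
```

```text
0.1482452676094333 [ 0.51477606 -0.3224338   0.08155502] [ 0.28864231 -0.14503404 -1.73101945]
```

View pics/c16.png

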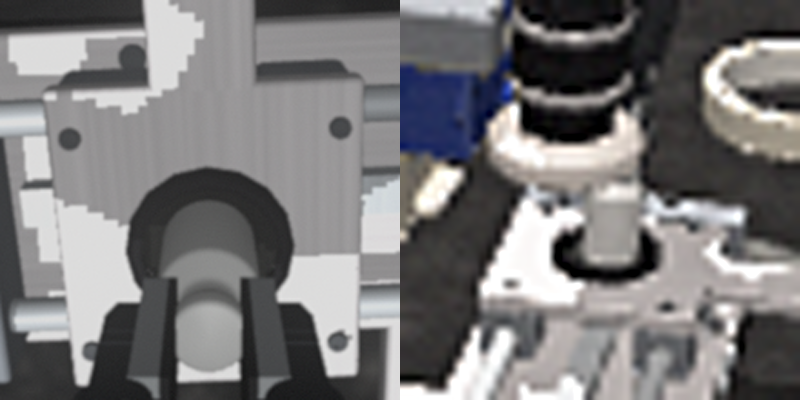

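Emit:
servo_tool(
  plan=[
    [0,0,0.0005,0],
    [0,0,0.001,0],
    [0,0,0.0015,0],
    [0,0,0.002,0],
    [0,0,0.002,0],
    [0,0,0.002,0],
    [0,0,0.002,0],
    [0,0,0.002,0],
    [0,0,0.002,0],
    [0,0,0.002,0],
  ],
)

```text
time_s: 28.8
tcp_pos: [0.5149, -0.3225, 0.0798]
tcp_rot: [0.002, 0.001, 1.0, 0.001]
wrist_force: [0.9, 0.3, -1.4]
grip_width: 0.145
```

Emit:
servo_tool(
  plan=[
    [0,0,0.0003,0],
    [0,0,0.0006,0],
    [0,0,0.0009,0],
    [0,0,0.0012,0],
    [0,0,0.0012,0],
    [0,0,0.0012,0],
    [0,0,0.0012,0],
    [0,0,0.0012,0],
    [0,0,0.0012,0],
    [0,0,0.0012,0],
  ],
)

```text
time_s: 29.8
tcp_pos: [0.5155, -0.3228, 0.0796]
tcp_rot: [0.002, 0.001, 1.0, 0.0]
wrist_force: [-0.2, 1.6, 8.3]
grip_width: 0.149
```

Run:
```python
from h import *
s=robot.observe();print(s["grip_width"],s["tcp_pos"],s["wrist_force"])
b=robot.capture("wrist")[:,:,::-1];a=cv2.resize(b[150:370,210:430],(400,400),interpolation=2)
b=robot.capture("side")[185:235,330:380,::-1];b=cv2.resize(b,(400,400),interpolation=2)
cv2.imwrite("pics/c17.png",np.hstack([a,b]))
```

```text
0.14909568930688152 [ 0.51546398 -0.32276135  0.07956863] [-0.22303535  1.55742197  8.32528584]
```

View pics/c17.png

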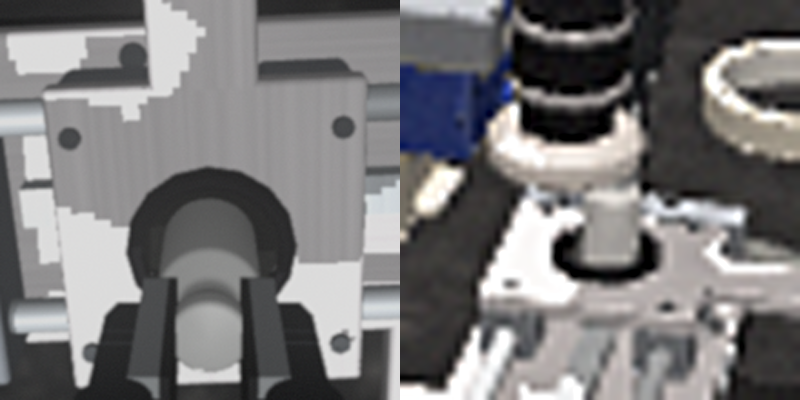

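Emit:
servo_tool(
  plan=[
    [0,0,-0.0005,0],
    [0,0,-0.0005,0],
    [0,0,-0.0005,0],
    [0,0,-0.0005,0],
    [0,0,-0.0005,0],
    [0,0,-0.001,0],
    [0,0,-0.004,0],
    [0,0,-0.012,0],
    [0,0,-0.025,0],
    [0,0,-0.045,0],
  ],
  claw=0.3,
)

```text
time_s: 30.9
tcp_pos: [0.5149, -0.3225, 0.1252]
tcp_rot: [0.002, 0.001, 1.0, 0.001]
wrist_force: [0.1, -1.3, -0.6]
grip_width: 0.348
```

Run:
```python
from h import *
s=robot.observe();print(s["grip_width"],s["tcp_pos"],s["wrist_force"])
b=robot.capture("wrist")[:,:,::-1];a=cv2.resize(b[150:370,210:430],(400,400),interpolation=2)
b=robot.capture("side")[185:235,330:380,::-1];b=cv2.resize(b,(400,400),interpolation=2)
cv2.imwrite("pics/c18.png",np.hstack([a,b]))
```

```text
0.34804772938078865 [ 0.51490416 -0.3225217   0.12521405] [ 0.12384049 -1.27963915 -0.62413223]
```

View pics/c18.png

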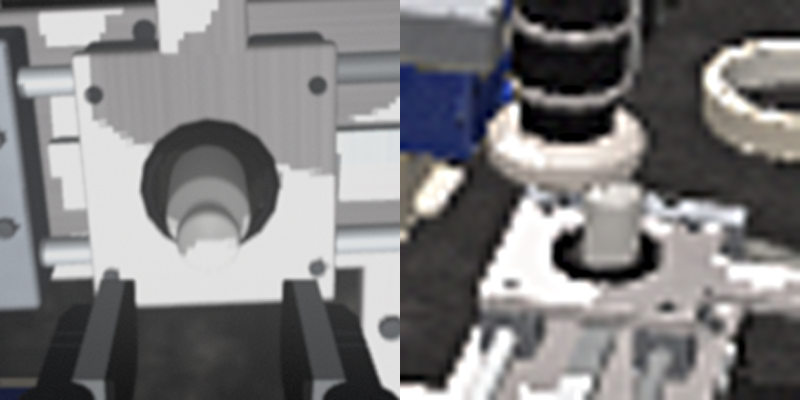

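Emit:
servo_tool(
  plan=[
    [0.005,0,-0.005,0],
    [0.015,-0.001,-0.01,0],
    [0.03,-0.002,-0.015,0],
    [0.048,-0.003,-0.015,0],
    [0.065,-0.004,-0.015,0],
    [0.082,-0.0045,-0.012,0],
    [0.095,-0.0045,-0.006,0],
    [0.103,-0.0045,0,0],
    [0.105,-0.0045,0.003,0],
    [0.105,-0.0045,0.003,0],
  ],
)

```text
time_s: 32.0
tcp_pos: [0.4117, -0.328, 0.1236]
tcp_rot: [0.004, 0.002, 1.0, -0.001]
wrist_force: [0.9, 0.2, 0.6]
grip_width: 0.35
```

Run:
```python
from h import *
s=robot.observe();print(s["grip_width"],s["tcp_pos"],s["wrist_force"])
W=robot.get_calibration("wrist");np.savez("w19.npz",**W);print(proj(W,[.410,-.3267,.095]))
b=robot.capture("wrist")[:,:,::-1];cv2.imwrite("pics/w19.png",b)
b=robot.capture("side")[150:270,310:430,::-1];cv2.imwrite("pics/s19.png",cv2.resize(b,None,fx=5,fy=5,interpolation=2))
```

```text
0.34984993702579886 [ 0.41174511 -0.32801577  0.12356931] [0.85870854 0.152005   0.57512468]
[330.88553886 280.90618162]
```

View pics/w19.png

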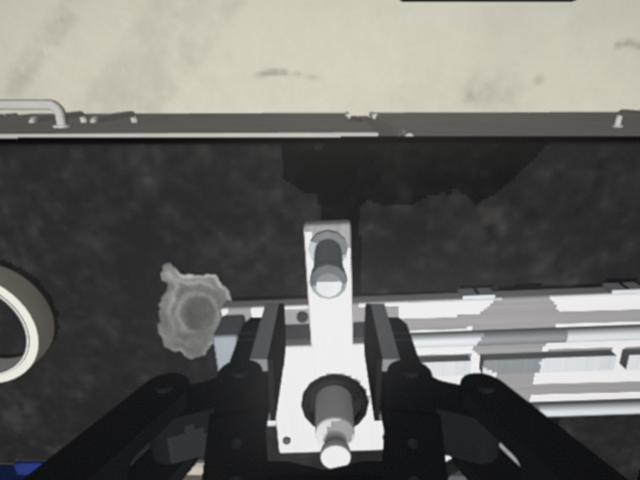

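View pics/s19.png

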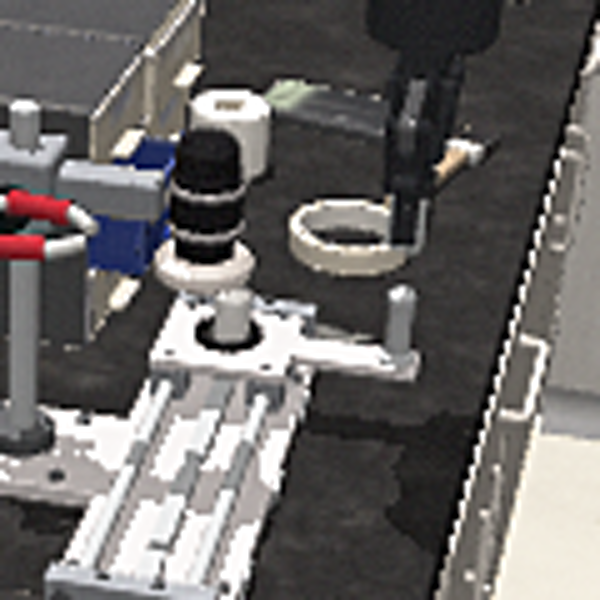

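Emit:
servo_tool(
  plan=[
    [0.001,0.001,0.005,0],
    [0.001,0.001,0.014,0],
    [0.001,0.001,0.025,0],
    [0.001,0.001,0.036,0],
    [0.001,0.001,0.047,0],
    [0.001,0.001,0.057,0],
    [0.001,0.001,0.063,0],
    [0.001,0.001,0.066,0],
    [0.001,0.001,0.066,0],
    [0.001,0.001,0.066,0],
  ],
  claw=0.15,
)

```text
time_s: 33.1
tcp_pos: [0.4125, -0.3276, 0.0584]
tcp_rot: [0.005, 0.001, 1.0, -0.001]
wrist_force: [-0.3, 0.0, 0.9]
grip_width: 0.424
```

Emit:
servo_tool(
  plan=[
    [0,0,0,0],
    [0,0,0,0],
    [0,0,0,0],
    [0,0,0,0],
    [0,0,0,0],
    [0,0,0,0],
    [0,0,0,0],
    [0,0,0,0],
    [0,0,0,0],
    [0,0,0,0],
  ],
  claw=1,
  force=30,
)

```text
time_s: 34.1
tcp_pos: [0.4127, -0.3274, 0.0589]
tcp_rot: [0.005, 0.001, 1.0, -0.001]
wrist_force: [0.9, 4.9, 6.0]
grip_width: 0.186
```

Run:
```python
from h import *
s=robot.observe();print(s["grip_width"],s["tcp_pos"],s["wrist_force"])
W=robot.get_calibration("wrist");np.savez("w20.npz",**W)
b=robot.capture("wrist")[:,:,::-1];cv2.imwrite("pics/w20.png",b)
b=robot.capture("side")[150:270,310:430,::-1];cv2.imwrite("pics/s20.png",cv2.resize(b,None,fx=5,fy=5,interpolation=2))
```

```text
0.18572720406280657 [ 0.41272337 -0.32739472  0.05890119] [0.9119885  4.90871385 5.96773147]
```

View pics/w20.png

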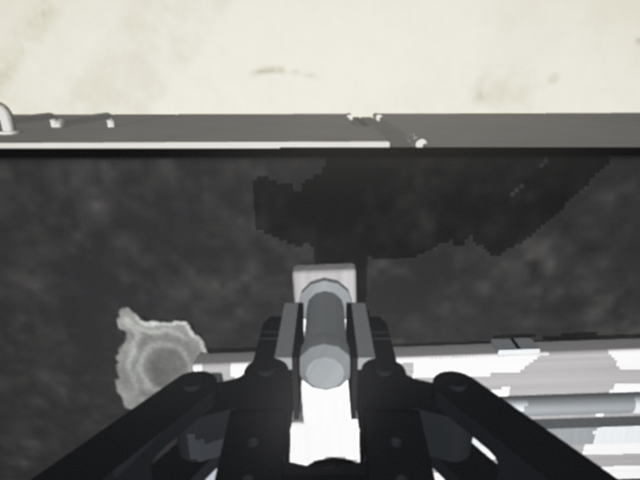

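View pics/s20.png

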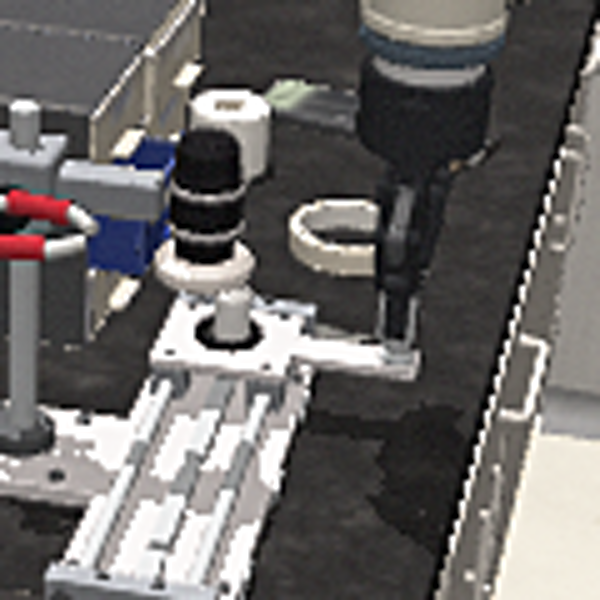

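Emit:
servo_tool(
  plan=[
    [0.0001,0.002,0,0],
    [0.0002,0.005,0,0],
    [0.0004,0.009,0,0],
    [0.0006,0.014,0,0],
    [0.0009,0.02,0,0],
    [0.0012,0.027,0,0],
    [0.0016,0.035,0,0],
    [0.002,0.043,0,0],
    [0.0023,0.05,0,0],
    [0.0026,0.056,0,0],
  ],
)

```text
time_s: 35.2
tcp_pos: [0.4106, -0.2724, 0.059]
tcp_rot: [0.006, 0.001, 1.0, -0.002]
wrist_force: [-2.0, -7.2, -1.3]
grip_width: 0.184
```

Run:
```python
from h import *
s=robot.observe();print(s["grip_width"],s["tcp_pos"],s["wrist_force"])
b=robot.capture("side")[150:270,310:430,::-1];cv2.imwrite("pics/s21.png",cv2.resize(b,None,fx=5,fy=5,interpolation=2))
```

```text
0.18431296949149023 [ 0.4105744  -0.27235048  0.05899675] [-1.97025618 -7.1918794  -1.2869512 ]
```

View pics/s21.png

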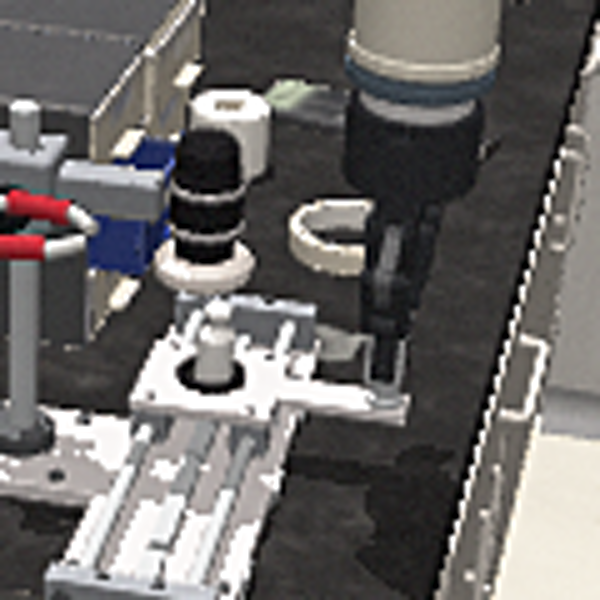

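Emit:
servo_tool(
  plan=[
    [0.0003,0.006,0,0],
    [0.0006,0.013,0,0],
    [0.0009,0.02,0,0],
    [0.0012,0.027,0,0],
    [0.0015,0.033,0,0],
    [0.0018,0.038,0,0],
    [0.002,0.042,0,0],
    [0.0021,0.0445,0,0],
    [0.0021,0.0455,0,0],
    [0.0021,0.0455,0,0],
  ],
)

```text
time_s: 36.25
tcp_pos: [0.4087, -0.2262, 0.0589]
tcp_rot: [0.006, 0.001, 1.0, -0.002]
wrist_force: [-1.6, -5.2, 2.4]
grip_width: 0.19
```

Run:
```python
from h import *
s=robot.observe();print(s["grip_width"],s["tcp_pos"],s["wrist_force"])
b=robot.capture("side")[150:270,310:430,::-1];cv2.imwrite("pics/s22.png",cv2.resize(b,None,fx=5,fy=5,interpolation=2))
s=robot.observe();print(s["grip_width"],s["tcp_pos"],s["wrist_force"])
```

```text
0.19029332659615167 [ 0.40872106 -0.22623849  0.05894142] [-1.62266369 -5.22154818  2.4258779 ]
0.1874084730306873 [ 0.40869544 -0.2262173   0.0589389 ] [-0.46931214 -4.762078    2.71363085]
```

View pics/s22.png

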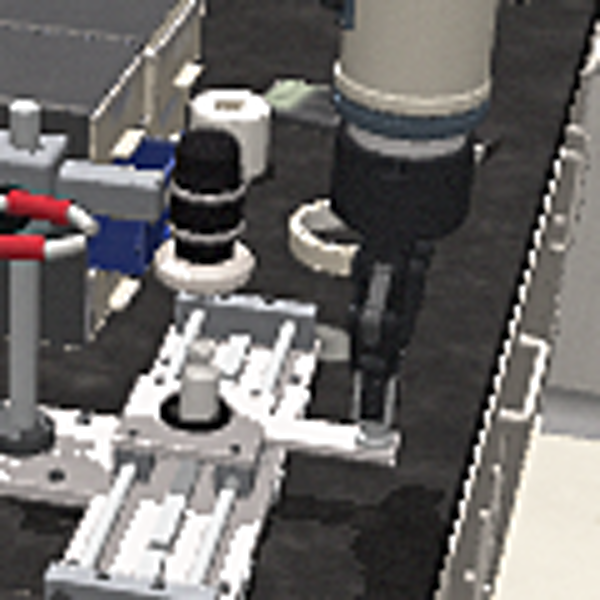

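Emit:
servo_tool(
  plan=[
    [0,-0.0005,0,0],
    [0,-0.001,0,0],
    [0,-0.001,0,0],
    [0,-0.001,0,0],
    [0,-0.001,0,0],
    [0,-0.001,0,0],
    [0,-0.001,0,0],
    [0,-0.001,0,0],
    [0,-0.001,0,0],
    [0,-0.001,0,0],
  ],
)

```text
time_s: 37.3
tcp_pos: [0.4087, -0.2269, 0.0589]
tcp_rot: [0.006, 0.001, 1.0, -0.002]
wrist_force: [1.5, 5.1, 3.4]
grip_width: 0.189
```

Emit:
servo_tool(
  plan=[
    [0,0,0,0],
    [0,0,0,0],
    [0,0,0,0],
    [0,0,0,0],
    [0,0,0,0],
    [0,0,0,0],
    [0,0,0,0],
    [0,0,0,0],
    [0,0,0,0],
    [0,0,0,0],
  ],
  claw=0.2,
)

```text
time_s: 38.3
tcp_pos: [0.4086, -0.2269, 0.0589]
tcp_rot: [0.006, 0.001, 1.0, -0.002]
wrist_force: [-0.5, -0.6, 0.2]
grip_width: 0.399
```

Run:
```python
from h import *
s=robot.observe();print(s["grip_width"],s["tcp_pos"],s["wrist_force"])
W=robot.get_calibration("wrist")
b=robot.capture("wrist")[:,:,::-1];a=cv2.resize(b[250:480,200:460],(400,354))
b=robot.capture("side")[170:260,330:430,::-1];b=cv2.resize(b,(394,354),interpolation=2);cv2.imwrite("pics/c23.png",np.hstack([a,b]))
```

```text
0.3989235173203502 [ 0.4086485  -0.22686891  0.05891649] [-0.45623782 -0.58720362  0.19562507]
```

View pics/c23.png

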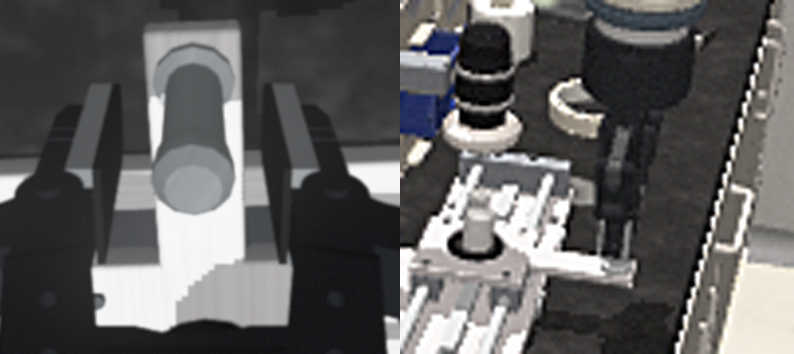

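Emit:
servo_tool(
  plan=[
    [0,0,-0.004,0],
    [0,0,-0.012,0],
    [0,0,-0.024,0],
    [0,0,-0.036,0],
    [0,0,-0.048,0],
    [0,0,-0.06,0],
    [0.01,0,-0.072,0],
    [0.02,0,-0.08,0],
    [0.03,0,-0.085,0],
    [0.03,0,-0.085,0],
  ],
)

```text
time_s: 39.4
tcp_pos: [0.3765, -0.2263, 0.1441]
tcp_rot: [0.006, 0.002, 1.0, -0.002]
wrist_force: [0.3, -0.1, -0.0]
grip_width: 0.4
```

Run:
```python
from h import *
s=robot.observe();print(s["grip_width"],s["tcp_pos"],s["wrist_force"])
W=robot.get_calibration("wrist")
b=robot.capture("wrist")[:,:,::-1];cv2.imwrite("pics/w24.png",b);np.savez("w24.npz",**W)
S=robot.get_calibration("side")
b=robot.capture("side")[:,:,::-1];cv2.imwrite("pics/s24f.png",b);cv2.imwrite("pics/s24.png",cv2.resize(b[150:270,310:430],None,fx=5,fy=5,interpolation=2))
ax=np.array([-.045,.999,0])
p0=np.array([.515,-.322,.054])
for d in (.094,.1,.106): print(d,proj(S,p0+d*ax),proj(W,[.411-.045*d,-.327+d,.095]))
print("start nest",proj(S,p0))
```

```text
0.39953194231681705 [ 0.37648021 -0.22633345  0.14411405] [ 0.28835227 -0.10495498 -0.03463998]
0.094 [349.80697948 229.70129627] [315.21262437 319.21304277]
0.1 [349.40886447 230.68930055] [326.68317531 318.74731243]
0.106 [349.00768202 231.6849173 ] [338.16549448 318.28110428]
start nest [355.66916332 215.1530815 ]
```

View pics/w24.png

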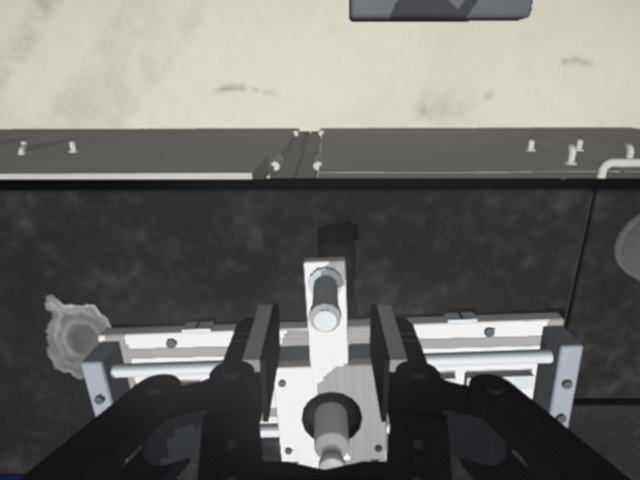

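View pics/s24.png

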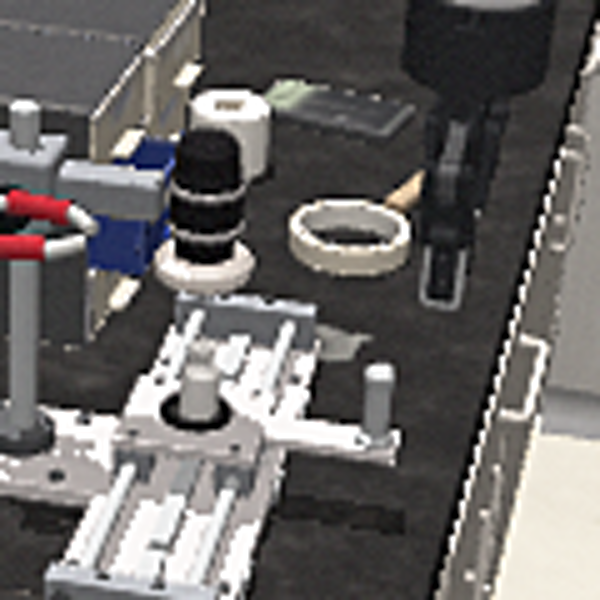

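View pics/s24f.png

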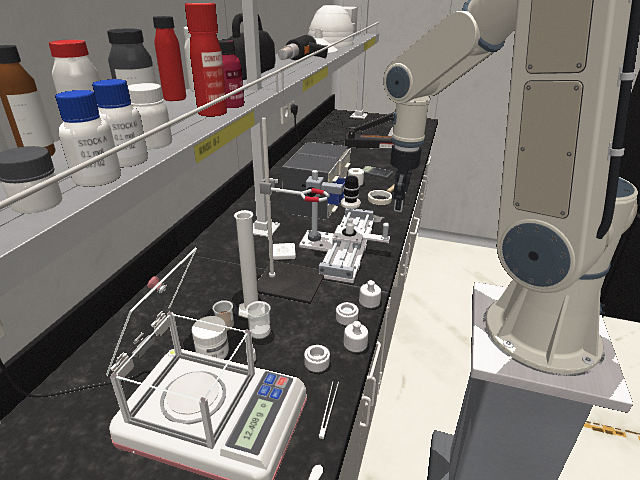

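Run:
```python
from h import *
W=dict(np.load("w24.npz"));W0=dict(np.load("w19.npz"))
h1=at_z(W,323.5,318,.095);h0=at_z(W0,328,282,.095);print(h0,h1,np.linalg.norm((h1-h0)[:2]))
im=cv2.imread("pics/w24.png");a=cv2.resize(im[250:350,60:360],(780,260));b=cv2.resize(im[250:350,300:600],(780,260));cv2.imwrite("pics/w24z.png",np.vstack([a,b]))
im=cv2.imread("pics/w19.png");cv2.imwrite("pics/w19z.png",cv2.resize(im[220:310,280:380],None,fx=5,fy=5,interpolation=2))
```

```text
[ 0.41054238 -0.32800646  0.095     ] [ 0.40605238 -0.22866244  0.095     ] 0.09944543852585151
```

View pics/w24z.png

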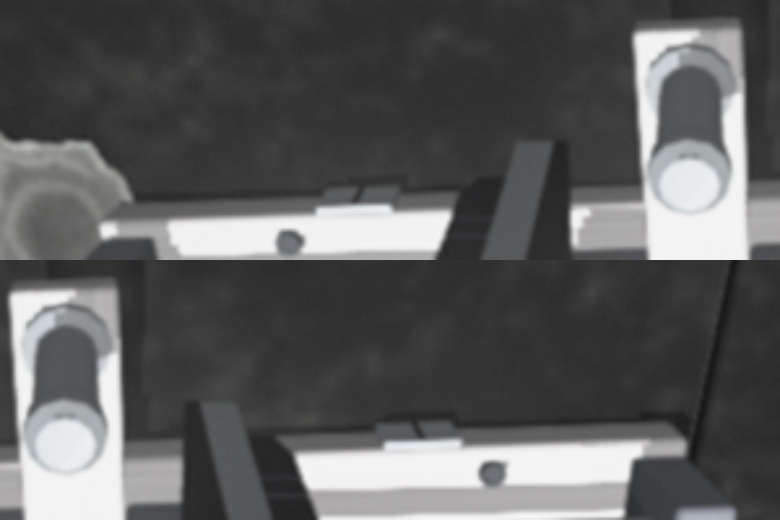

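View pics/w19z.png

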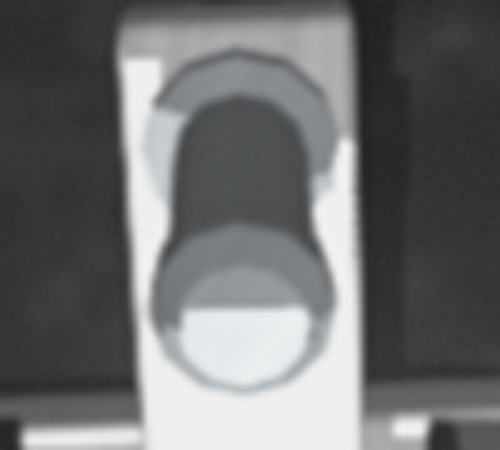

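Run:
```python
from h import *
print(robot.job_done()); s=robot.observe(); print(s["time_s"],s["wrist_force"])
b=robot.capture("side")[150:400,260:430,::-1];cv2.imwrite("pics/s25.png",cv2.resize(b,None,fx=2.4,fy=2.4,interpolation=2))
```

```text
the job is handed in; nothing more can be done
None
the job is handed in; nothing more can be done
```

The job is handed in at about 39.6 s. The knobbed weight stands upright in the nest and the carriage sits at the microscope station.

- **Finding the weight:** The right-hand canister held only the disc, which I left in it. The left one held the knobbed weight. Both lids are upright on the worktop beside the canisters.
- **Placing and moving:** I set the weight down in the nest at the loading station until it touched the floor at about 8 N. I then gripped the handle, moved the carriage along the rail, let go and backed the arm clear.

**Last checks:**
- The side and wrist pictures show the weight upright.
- The handle travelled 99.4 mm by the wrist camera, against a nominal 100 mm. At the station the reaction force changed sign (−5 to +5 N) over a 1 mm shift of the tool, as the detent should cause.
- The handle was free between the open jaws, and the wrist force is near zero.
- I never saw contact with the microscope. The last full side picture shows the tweezers where they were. The small weight was not checked again after the move.

**What did not go as expected:**
- **Fingertips:** They sat about 6 mm behind the TCP rather than 17 mm ahead as stated. My first closings, on the first lid's knob and on the weight's knob, therefore shut just above them. On the weight this pressed about 8 N, and both were gripped after going lower.
- **Second lid:** It was pressed onto the worktop at about 30 N when set down.
- **After hand-in:** I tried to take one more picture, but it was refused, so nothing is confirmed after that point.

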